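Take the gel cassette out of the electrophoresis tank and stand it on the viewer

TASK

The gel run is over. Turn the gel cassette's hold-down clamp back, slide the cassette straight up out of its slot by its top edge without forcing it, and set it gently down (do not drop it) on the ledge of the sloping viewer, about centred and leaning flat against the screen. Leave the notched dam plate in the other slot with its clamp shut, and do not disturb the other things on the bench.

Things in the scene. Friction and masses are not known exactly. Their poses are not given: they have to be found in the camera images.
- tank: Clear gel tank, fixed, 160 (x) by 200 (y), rim 95 high. Origin: centre of its underside, z up. A grey core in it holds two 8 mm plates on edge, faces along x, in grooves of its end posts: slot a at x = +30, slot b at x = -30. Posts and the 36 thick block between the plates are 112 high, so just the top 6 of a plate stands clear of the block; 40 free outside each plate.
- slot_a (a point): Where the middle of a plate's underside sits in slot a: tank (30, 0, 8); plate tops are then 118 high. Grooves are 9.5 wide, open at the top; a plate is out of them once raised 104. A springy rubber gasket on the block, 63 to 77 high, grips the plate: it takes 7 to 12 N to slide up, weight included, and stays where it is left until its foot passes the gasket.
- slot_b (a point): The same for slot b: tank (-30, 0, 8).
- cassette: The gel cassette: flat plate of glass in a white frame, 8 thick (x), 120 wide (y), 110 high (z), plain straight top edge, 0.15 to 0.3 kg. Origin: middle of its underside. Starts seated in slot a or slot b. Either face may go against the screen.
- cassette_top (a point): Middle of the cassette's top edge, 110 above its origin.
- dam: The dam: solid white plate of the same size in the other slot; its top edge has a notch 60 wide and 14 deep. Origin: middle of its underside. It stays there.
- clamp_a (a joint): Swivel clamp of slot a, black, on the tank's +y end post; vertical axis. rad; 0 = shut: a nose 23 long points along the tank's -y over the plate's corner, the handle along +y. Grows as the handle swings toward the tank's +x, to a stop at 1.57; the nose is clear of the plate from 0.9. Stiff (0.05 N m), stays where left. Starts at 0 to 0.15.
- clamp_b (a joint): Swivel clamp of slot b, its mirror image: grows as the handle swings toward the tank's -x. Starts at 0 to 0.15.
- pivot_a (a point): Pivot of clamp a on the tank, at tank (30, 72.5, 120.5). Its axes are the tank's. The clamp's arm lies 1 to 11 above it and is 12 wide; its handle reaches 49 from the pivot.
- pivot_b (a point): Pivot of clamp b, at tank (-30, 72.5, 120.5), otherwise the same.
- post_a (a point): Top of the thumb post of clamp a: upright pin 12 across, 42 from the pivot along the handle, its top 34 above the pivot point, 23 above the handle.
- post_b (a point): Top of the thumb post of clamp b, the same.
- viewer: Sloping white viewer, fixed, 150 (x) by 230 (y) over the ledge knobs. Origin: centre of its underside. Its screen faces -x and up. Along the screen's foot runs a ledge bar, square to the screen, 20 deep to a lip 10 high and 4 thick. The bar stays clamped where the last user left it, its upper face anywhere from 0 to 28 up the slope: this is not reported and must be felt or seen. Lamp housing behind: 82 high.
- screen: The viewer's screen, leaning back 20 degrees from upright. Origin: on its surface, mid-width, at its foot, viewer (-30, 0, 36). x points into the screen, y along its width, z up the slope. 180 wide; ends 75 up the slope, so 35 or more of the seated cassette's top stands free above it. Seated, the cassette's origin is at x = -4, y = 0, z = the ledge's height.
- rack_1: White sample rack with capped tubes, 24 by 200, 93 high, bystander. Origin: centre of the underside.
- rack_2: Second white sample rack with tubes, 24 by 200, 93 high, bystander.
- bottle: Amber bottle, 64 across, 130 high, bystander.
- jar: White jar with blue lid, 52 across, 62 high, bystander.
- tip_box: Pipette tip box, 85 by 122, 63 high, bystander.
- pipette: Pipette lying on the bench, about 280 long, bystander.
Things that resemble listed ones, but are neither listed nor needed, are in the scene too. What is shaped like the viewer but green is not meant. Leave any black look-alike of the cassette alone.

How it is judged:
On the way, in this order (a step that is already met when the one before it is completed fails the run):
1. the cassette's clamp is turned back while the cassette is still in its slot (((value of joint clamp_a above 0.85 rad and x of cassette in the frame of tank above 0 m) or (value of joint clamp_b above 0.85 rad and x of cassette in the frame of tank below 0 m))), for 0.1 s.
2. the cassette is drawn up clear of the slot (z of cassette in the frame of tank above 0.112 m and angle between cassette's own z axis and vertical below 0.3 rad), for 0.05 s.
3. the cassette touches down on the viewer while still held (contact force between cassette and viewer above 0.3 N and contact force between the fingers and cassette above 0.5 N and z of cassette in the frame of screen below 0.034 m and x of cassette in the frame of screen above -0.022 m), for 0.1 s.
At the end, for the whole second after the job is handed in: Cassette let go, still, foot on the viewer ledge wherever that is set (within 7 mm of the screen, 25 mm of centre), leaning back along the screen (0.08 rad) and square to it (0.1 rad). Dam within 8 mm, its clamp below 0.4 rad; bystanders within 25 mm of their starts (x of cassette in the frame of screen between -0.011 and 0 m and y of cassette in the frame of screen between -0.025 and 0.025 m and z of cassette in the frame of screen between -0.004 and 0.034 m and angle between the z axis of cassette and the z axis of screen, either way round below 0.08 rad and angle between the y axis of cassette and the y axis of screen, either way round below 0.1 rad and z of cassette_top in the frame of screen above 0.1 m and contact force between cassette and viewer above 0.3 N and linear speed of cassette below 0.02 m/s and distance of dam from where it was at the start of the episode below 0.008 m and ((value of joint clamp_a below 0.4 rad and x of dam in the frame of tank above 0 m) or (value of joint clamp_b below 0.4 rad and x of dam in the frame of tank below 0 m)) and distance of each of rack_1, rack_2, bottle, jar, tip_box, pipette from where it was at the start of the episode below 0.025 m); the robot touches nothing.
It fails at once if the cassette was banged or pressed hard on the viewer (over 40 N) (contact force between cassette and viewer above 40 N).
It fails at once if the cassette was forced in its slot or against its clamp (over 50 N) (contact force between cassette and tank above 50 N).
It fails at once if the cassette was dropped or tipped over (angle between cassette's own z axis and vertical above 0.9 rad or (contact force between the fingers and cassette below 0.05 N and linear speed of cassette above 0.3 m/s and z of cassette in the frame of tank above 0.02 m)).
It fails at once if the dam was pulled up or its clamp opened (distance of dam from where it was at the start of the episode above 0.015 m or (value of joint clamp_a above 0.6 rad and x of dam in the frame of tank above 0 m) or (value of joint clamp_b above 0.6 rad and x of dam in the frame of tank below 0 m)).
It fails at once if a bystander was knocked over or pushed away (distance of any of rack_1, rack_2, bottle, jar, tip_box, pipette from where it was at the start of the episode above 0.05 m).
It also fails if it takes over 70 s, if anything falls off the work surface, if the arm or the gripper's body presses on something with over 40 N, if the wrist force passes 120 N, or if a joint passes its speed limit or range.

ROBOT

A 6-joint arm with a two-finger parallel gripper is mounted at the origin on the work surface. World frame = base frame: x ahead of the robot, y to its left, z up, the work surface at z = 0. Lengths are in m, angles in rad, forces in N, time in s.
With the tool pointing down it reaches from about 0.25 to 0.725 m from the base axis. Payload 4 kg.
Tool frame: the origin (TCP) lies on the centre line of the jaws, within the pads' length; the fingertips stand 17 mm ahead of it and the grasp point (between the pads) lies 2 mm behind it; z points along the fingers, x is the direction in which the jaws open and shut, and the axes are right-handed (so a half turn about z gives the same grasp; the last joint's range is limited). The gripper opens to 85 mm and grips with 20 to 120 N. Pads are 22 mm wide; open, the fingers measure 114 mm over their backs; the gripper's body (76 mm by 85 mm) begins 54 mm behind the grasp point. The pads swing forward as they close: fully open they stand 13 mm farther back than shut.
Start: joints at [-1.158, 0.241, 0.005, 1.335, 0, 1.571], TCP at [0.201, -0.458, 0.248] pointing down, gripper open.
Joint ranges: [-2.72, 2.72], [-1.05, 1.87], [-1.09, 1.28], [-1.99, 2.15], [-1.42, 1.44], [-3.14, 3.14]. Speed limits (rad/s): [2.79, 2.79, 3.14, 3.14, 3.14, 3.14].

INTERFACE

Orientations are given as a unit quaternion [x, y, z, w].
In Python, from workcell import bot gives the robot as it stands.
- The arm moves only by the tool jog_arm, never from a script. Its arguments are lists of equal length, an entry for each row: "jaw": the closure, from 0 (fully open) to 1 (shut); "linear": the shift along the tool's x, y, z in m, a list of three; "delta_rot": the turn, a rotation vector about the tool's x, y, z in degrees, a list of three. A call has exactly 8 rows; each row is the pose to reach, as a shift and turn from the pose commanded when the call began, along the tool's axes at that moment; what a row does not reach only later rows make up. A row lasts 1/12 s, in which the tool goes at most 41.7 mm and 7.16 degrees, less where a joint would pass 70% of its speed; a pose out of reach is approached as far as the arm can. A call with a gripper value outside its range is refused whole. The fingers move at their own pace and stop on an object; the grip force is fixed at half the most. Time passes only in rows, so rows that repeat a pose let the fingers close, or fill a call up. It gives the time, the measured TCP pose, the force and the opening at its end, in the units of the state.
- bot.get_obs(): the state, without advancing time (a new reading comes with each control period).
- bot.camera(name): name is "scene" or "top" or "wrist"; returns (picture, depth): 420x560x3 uint8, red, green, blue; 420x560 float32, m along the optical axis (not along the pixel's ray), 0 where there is no reading.
- bot.calibration(name): a dict with "fovy" (degrees; the focal length in pixels is half the picture's height over the tangent of half this angle, whatever the lens; pixels are square), "cx", "cy" (the principal point, pixels), "origin" and "orientation" of the camera in the world. Camera axes: x right, y down, z forward; pixel columns grow to the right and rows downward; lengths in m; the calibration is good to about 2 mm. The wrist camera is an equidistant fisheye: a pixel r from the principal point sees the ray r / f radians off the axis. A picture is of the moment at which its call begins: read the wrist's pose just before it. calibration takes no time and is no camera call; for the wrist camera it gives the pose at the moment of the call.
- bot.job_done(): hands the job in, once; it reports no verdict.
The state is a dict: "clock": time; "joint_pos": joint angles; "joint_vel": joint speeds; "tau": joint torques, N m; "eef_pos": TCP position; "tool_rot": TCP orientation; "ft_force": force on the tool from outside, world axes, zero at the start; "ft_torque": the same for the moment, N m; "grip_width": finger opening in m.
Only numpy, scipy, OpenCV 4.12 (cv2) and the standard library are available. Lean on these libraries where they do the work, as an engineer would, in place of code of your own. Each camera call takes 0.05 s, during which the arm holds its last target.

## Working session

There is one attempt and no reset: what is moved stays moved. The work goes in short steps, Python scripts to look and compute and a tool call to move; the robot and the scene stay as the last step left them, time stands still between calls to the robot, and variables do not carry over. Pictures are saved under pics/ and viewed, and the job is handed in when it is done.

Besides the shell and the picture viewer there is one more tool, called by a JSON object that holds its "name" and its "arguments", one argument or row to a line. jog_arm: Moves the arm, as the interface text tells. Its arguments: {"type":"object","properties":{"jaw":{"type":"array","items":{"type":"number"}},"linear":{"type":"array","items":{"type":"array","items":{"type":"number"}}},"delta_rot":{"type":"array","items":{"type":"array","items":{"type":"number"}}}},"required":["jaw","linear","delta_rot"]}

```bash
mkdir -p pics; ls
cat > h.py <<'E'
import numpy as np, cv2
from scipy.spatial.transform import Rotation as R
from workcell import bot
def snap(name,fn):
    cal=bot.calibration(name); im,d=bot.camera(name)
    cv2.imwrite(f'pics/{fn}.png',cv2.cvtColor(im,cv2.COLOR_RGB2BGR)); np.savez(f'{fn}.npz',d=d,im=im,**{k:np.array(v) for k,v in cal.items()})
    return im,d,cal
def load(fn): return np.load(fn+'.npz')
def px(z,u,v,d=None,height=None):
    f=210/np.tan(np.radians(float(z['fovy']))/2); Rm=R.from_quat(z['orientation']).as_matrix(); o=z['origin']
    r=np.array([(u-z['cx'])/f,(v-z['cy'])/f,1.]); 
    w=Rm@r
    if height is not None: return o+w*(height-o[2])/w[2]
    if d is None: d=z['d'][int(round(v)),int(round(u))]
    return o+w*d
def proj(z,p):
    f=210/np.tan(np.radians(float(z['fovy']))/2); Rm=R.from_quat(z['orientation']).as_matrix()
    c=Rm.T@(np.asarray(p)-z['origin']); return c[0]/c[2]*f+z['cx'],c[1]/c[2]*f+z['cy'],c[2]
def crop(fn,x0,y0,x1,y1,s,out):
    im=cv2.imread(f'pics/{fn}.png')[y0:y1,x0:x1]; cv2.imwrite(f'pics/{out}.png',cv2.resize(im,None,fx=s,fy=s,interpolation=cv2.INTER_CUBIC))
E
python3 - <<'E'
from h import *
for n in ['scene','top']:
    im,d,c=snap(n,n+'1'); print(n,c)
print(bot.get_obs())
E
```

```text
pics
scene {'fovy': 48.23911187162243, 'cx': 283.31628918945086, 'cy': 213.82690655457085, 'origin': array([1.60705477, 0.26030519, 0.99365737]), 'orientation': array([ 0.55630326,  0.70331678, -0.34864147, -0.27261937])}
top {'fovy': 45.16002589881618, 'cx': 282.2486919316868, 'cy': 213.7463402380732, 'origin': array([0.31381994, 0.02289848, 1.46431339]), 'orientation': array([-0.69468853,  0.7159311 , -0.04646376,  0.05188097])}
{'clock': 0.1, 'joint_pos': array([-1.15798625e+00,  2.41330703e-01,  3.84486928e-03,  1.33522987e+00,
        3.35632444e-05,  1.57077477e+00]), 'joint_vel': array([ 0.00067524, -0.00146091,  0.00270274, -0.00090523,  0.00035687,
        0.0006803 ]), 'tau': array([ 1.19250330e-03, -3.73137259e+01,  2.53010434e+01,  1.08224872e-02,
        2.12364562e-04,  1.23697839e-05]), 'eef_pos': array([ 0.20037981, -0.45748903,  0.24750006]), 'tool_rot': array([ 8.37019520e-01, -5.47172187e-01, -7.94083436e-04, -5.39178164e-04]), 'ft_force': array([ 0.36049444, -0.47172643, -0.06031927]), 'ft_torque': array([ 0.03507169, -0.03464089,  0.03069732]), 'grip_width': 0.0852499386242987}
```

View pics/scene1.png

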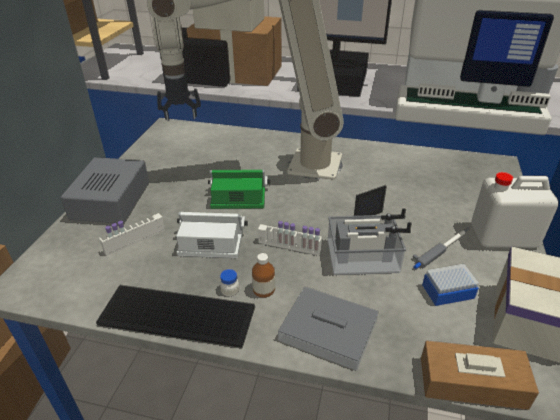

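View pics/top1.png

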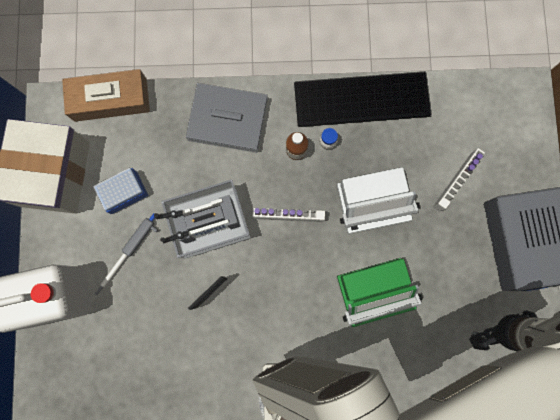

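Run:
```python
from h import *
crop('top1',145,170,260,265,6.5,'ct1'); crop('scene1',310,180,425,280,6.5,'cs1'); crop('top1',325,160,435,240,7,'cv1')
```

```text
(no output)
```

View pics/ct1.png

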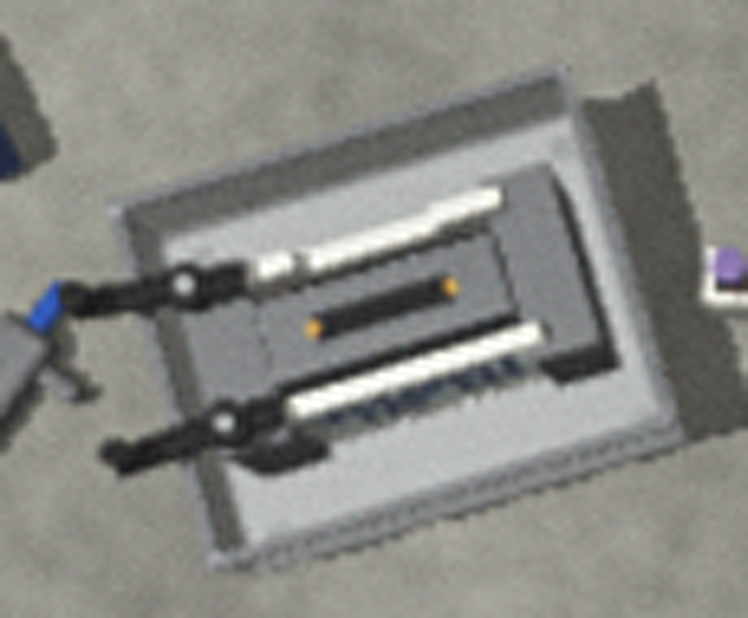

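View pics/cs1.png

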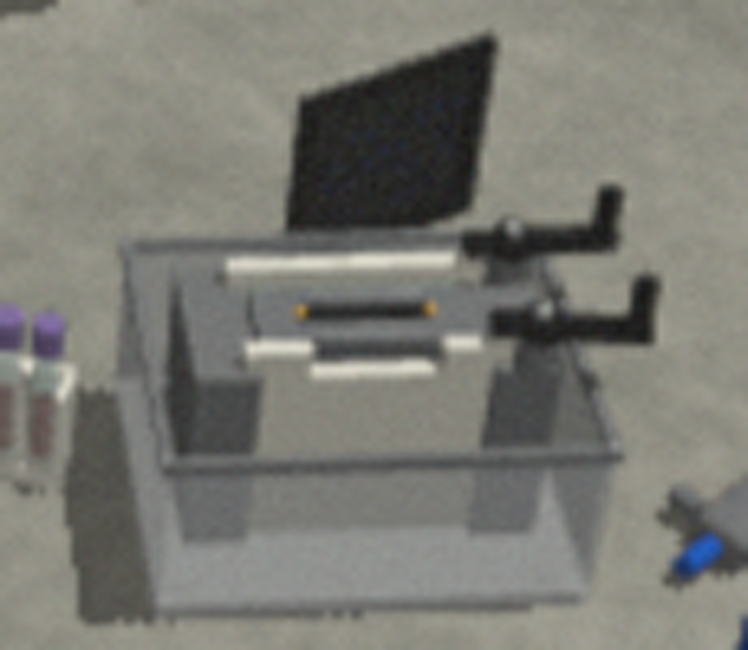

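View pics/cv1.png

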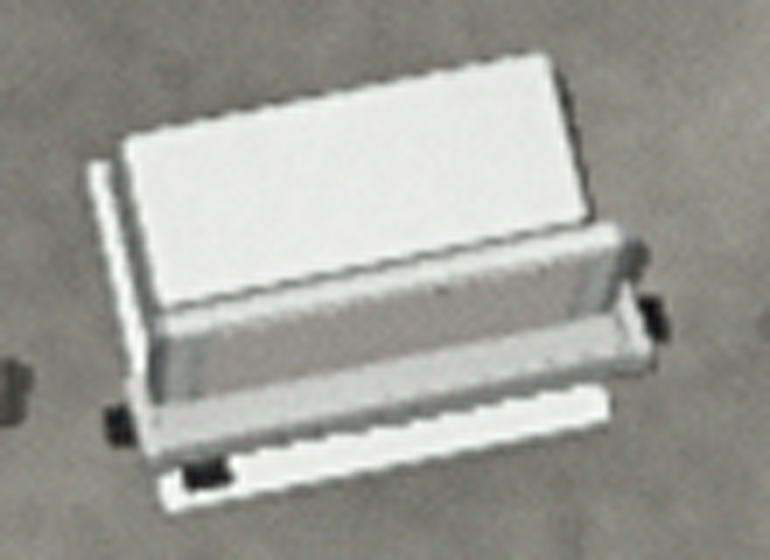

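```bash
cat > fit.py <<'E'
from h import *
from scipy.optimize import least_squares
def fit(obs,x0,off=False):
    def res(p):
        r=[]
        for z,uv,pt in obs:
            P=np.array([p[0],p[1],0])+R.from_euler('z',p[2]).apply(pt)
            u,v,_=proj(z,P); r+= [u-uv[0],v-uv[1]]
        return np.array(r)
    s=least_squares(res,x0,loss='soft_l1'); return s.x,res(s.x).reshape(-1,2)
E
python3 - <<'E'
from fit import *
T=load('top1');S=load('scene1')
t=lambda u,v:(145+(u+.5)/6.5-.5,170+(v+.5)/6.5-.5)
s=lambda u,v:(310+(u+.5)/6.5-.5,180+(v+.5)/6.5-.5)
tp=[(118,210,80,100,95),(565,68,80,-100,95),(680,435,-80,-100,95),(215,565,-80,100,95),(540,330,-30,-60,118),(499,195,30,-60,118),(185,285,30,72.5,134),(225,422,-30,72.5,134)]
sp=[(122,245,-80,-100,95),(165,465,80,-100,95),(620,458,80,100,95),(228,265,-30,-60,118),(247,350,30,-60,118),(513,230,-30,72.5,134),(548,318,30,72.5,134)]
A=[(T,t(a,b),np.array([x,y,z])/1e3) for a,b,x,y,z in tp];B=[(S,s(a,b),np.array([x,y,z])/1e3) for a,b,x,y,z in sp]
x0=[*px(T,198,218,height=0.1)[:2],0.2]; print(x0)
for o in (A,B,A+B):
    p,r=fit(o,x0); print(p,np.degrees(p[2])); print(np.round(r,1).tolist())
p,_=fit(A+B,x0)
for nm,uv in(('a',t(75,298)),('b',t(113,455))):
    q=R.from_euler('z',-p[2]).apply(px(T,*uv,height=.1545)-[p[0],p[1],0]); print(nm,q)
for nm,uv in(('b',s(610,190)),('a',s(648,280))):
    q=R.from_euler('z',-p[2]).apply(px(S,*uv,height=.1545)-[p[0],p[1],0]); print(nm,q)
E
```

```text
[np.float64(0.5004632744690383), np.float64(0.26074281720346415), 0.2]
[0.50054737 0.24271016 0.27070723] 15.510382036343625
[[-0.7, -0.7], [0.1, -0.0], [-1.0, -1.5], [-0.1, 0.3], [0.3, 0.5], [0.4, 0.3], [0.3, 0.0], [0.2, 0.4]]
[0.50121545 0.24386463 0.2691455 ] 15.420901262283827
[[0.6, -0.3], [0.2, 0.2], [-0.1, -0.5], [-0.2, 0.4], [-0.3, 0.1], [0.4, 0.5], [-0.5, -0.4]]
[0.50071184 0.2432021  0.27113133] 15.534680726005584
[[-0.9, -0.7], [-0.0, -0.1], [-1.2, -1.6], [-0.2, 0.3], [0.2, 0.5], [0.2, 0.2], [0.1, -0.0], [-0.0, 0.3], [0.3, -0.4], [0.1, 0.1], [-0.3, -0.7], [-0.4, 0.3], [-0.5, 0.0], [0.2, 0.4], [-0.8, -0.5]]
a [0.03402518 0.11306929 0.1545    ]
b [-0.0318676   0.11519053  0.1545    ]
b [-0.0333584   0.11470352  0.1545    ]
a [0.03288868 0.11558178 0.1545    ]
```

Run:
```python
from fit import *
T=load('top1')
t=lambda u,v:(325+(u+.5)/7-.5,160+(v+.5)/7-.5)
for nm,u,v,h in [('scrTL',160,325,.1065),('scrTR',620,235,.1065),('hBL',125,140,.082),('hBR',545,58,.082),('hFR',587,213,.082),('baseL',165,508,.01),('baseR',607,415,.01),('baseLb',95,165,.01)]:
    print(nm,px(T,*t(u,v),height=h), 'depth:',px(T,*t(u,v)))
p1=px(T,*t(160,325),height=.1065);p2=px(T,*t(620,235),height=.1065)
print(np.linalg.norm(p1-p2),np.degrees(np.arctan2(*( (p1-p2)[[0,1]]*[-1,1]))))
# depth profile across, mid
for k in np.linspace(150,500,50):
    uv=t(373+ (k-300)*0.2,k); P=px(T,*uv); print(np.round(P,3),end=' ')
crop('scene1',165,195,255,265,8,'cvs')
```

```text
scrTL [ 0.51998025 -0.14716653  0.1065    ] depth: [ 0.52035119 -0.14747253  0.1040569 ]
scrTR [ 0.54984993 -0.32752797  0.1065    ] depth: [ 0.55035581 -0.32827905  0.10358978]
hBL [ 0.59859902 -0.13984795  0.082     ] depth: [ 0.59926396 -0.14022795  0.07877235]
hBR [ 0.62665313 -0.30869465  0.082     ] depth: [ 0.62930345 -0.31150391  0.07028903]
hFR [ 0.56336118 -0.32138333  0.082     ] depth: [ 0.56456925 -0.32305005  0.07530801]
baseL [ 0.45819909 -0.15769816  0.01      ] depth: [ 0.45754991 -0.15688613  0.01653908]
baseR [ 0.49126407 -0.34213294  0.01      ] depth: [ 0.49024621 -0.34003905  0.01834224]
baseLb [ 0.60317058 -0.13529925  0.01      ] depth: [ 0.6018658  -0.13458588  0.01655801]
0.18281806776068737 9.403411229951052
[ 0.592 -0.227  0.08 ] [ 0.589 -0.227  0.081] [ 0.588 -0.228  0.074] [ 0.584 -0.228  0.078] [ 0.581 -0.229  0.075] [ 0.578 -0.229  0.08 ] [ 0.575 -0.229  0.081] [ 0.572 -0.229  0.081] [ 0.568 -0.229  0.086] [ 0.566 -0.23   0.08 ] [ 0.563 -0.231  0.081] [ 0.561 -0.232  0.075] [ 0.557 -0.231  0.085] [ 0.554 -0.231  0.085] [ 0.552 -0.233  0.077] [ 0.549 -0.233  0.081] [ 0.546 -0.233  0.078] [ 0.545 -0.236  0.067] [ 0.536 -0.229  0.106] [ 0.534 -0.23   0.102] [ 0.53  -0.23   0.107] [ 0.528 -0.231  0.1  ] [ 0.526 -0.232  0.099] [ 0.524 -0.234  0.09 ] [ 0.523 -0.236  0.08 ] [ 0.521 -0.238  0.072] [ 0.519 -0.239  0.069] [ 0.516 -0.241  0.064] [ 0.515 -0.243  0.055] [ 0.513 -0.244  0.051] [ 0.51  -0.245  0.049] [ 0.507 -0.245  0.052] [ 0.503 -0.244  0.056] [ 0.5   -0.244  0.057] [ 0.495 -0.241  0.075] [ 0.492 -0.242  0.074] [ 0.491 -0.245  0.058] [ 0.489 -0.248  0.048] [ 0.49  -0.253  0.021] [ 0.487 -0.254  0.021] [ 0.485 -0.256  0.013] [ 0.481 -0.255  0.02 ] [ 0.478 -0.256  0.018] [ 0.475 -0.256  0.019] [ 0.475 -0.26  -0.002] [ 0.472 -0.261 -0.002] [ 0.469 -0.263 -0.01 ] [ 0.465 -0.261 -0.001] [ 0.463 -0.262 -0.002] [ 0.459 -0.261  0.003]
```

View pics/cvs.png

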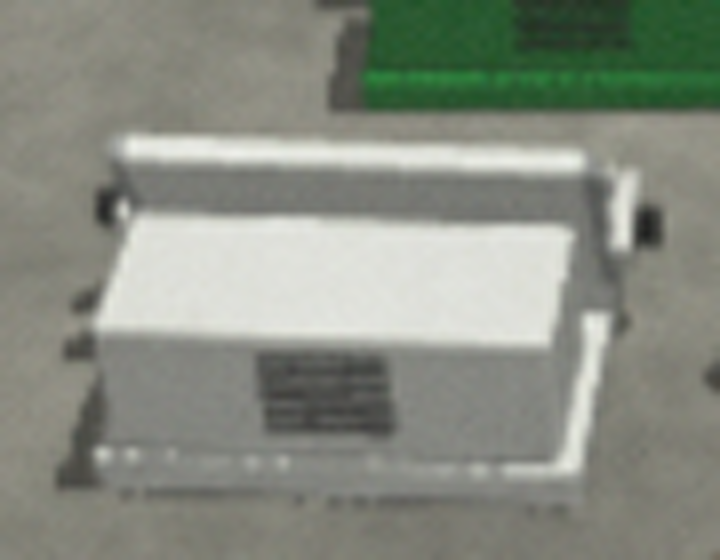

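```bash
cat >> h.py <<'E'
def rel(pos,Rt):
    o=bot.get_obs(); R0=R.from_quat(o['tool_rot']); 
    lin=R0.inv().apply(np.asarray(pos)-o['eef_pos']); rv=np.degrees((R0.inv()*Rt).as_rotvec())
    print('t',round(o['clock'],2),'eef',np.round(o['eef_pos'],4),'w',round(o['grip_width'],4),'F',np.round(o['ft_force'],2)); print('LIN',np.round(lin,4),'ROT',np.round(rv,2)); return lin,rv
def down(yaw,tilt=0):  # tool x along yaw dir (horizontal-ish); tilt: lean back about local y
    return R.from_euler('z',yaw)*R.from_euler('y',tilt)*R.from_euler('x',np.pi)
TY=0.2711; TP=np.array([0.5007,0.2432,0])
def tank(x,y,z): return TP+R.from_euler('z',TY).apply(np.array([x,y,z])/1e3)
E
python3 - <<'E'
from h import *
print(down(TY).as_matrix().round(3))
rel(tank(0,40,320),down(TY))
print(bot.calibration('wrist'))
E
```

```text
[[ 0.963  0.268  0.   ]
 [ 0.268 -0.963 -0.   ]
 [ 0.     0.    -1.   ]]
t 0.1 eef [ 0.2004 -0.4575  0.2475] w 0.0852 F [ 0.36 -0.47 -0.06]
LIN [-0.5611 -0.5619 -0.0714] ROT [-8.000e-02  9.000e-02 -8.188e+01]
{'fovy': 65.70646984690485, 'cx': 277.90405558259846, 'cy': 210.27634150115625, 'origin': array([ 0.26323756, -0.42963098,  0.37490615]), 'orientation': array([ 0.82952365, -0.54153192, -0.07545707,  0.11375378])}
```

{"name": "jog_arm", "arguments": {
  "jaw": [0.6,0.6,0.6,0.6,0.6,0.6,0.6,0.6],
  "linear": [
    [-0.02,-0.02,-0.07],
    [-0.05,-0.05,-0.07],
    [-0.08,-0.08,-0.07],
    [-0.11,-0.11,-0.07],
    [-0.14,-0.14,-0.07],
    [-0.17,-0.17,-0.07],
    [-0.2,-0.2,-0.07],
    [-0.23,-0.23,-0.07]
  ],
  "delta_rot": [
    [0,0,-4],
    [0,0,-9],
    [0,0,-13],
    [0,0,-17],
    [0,0,-21],
    [0,0,-25],
    [0,0,-29],
    [0,0,-33]
  ]
}}

```text
clock: 0.77
eef_pos: [0.3101, -0.1756, 0.3181]
tool_rot: [0.958, -0.286, 0.0, -0.0]
ft_force: [0.4, -0.5, 0.6]
grip_width: 0.0343
```

Run:
```python
from h import *
rel(tank(0,40,320),down(TY))
```

```text
t 0.77 eef [ 0.3101 -0.1756  0.3181] w 0.0343 F [ 0.35 -0.53  0.64]
LIN [-0.1    -0.4812 -0.0018] ROT [ -0.    -0.   -48.74]
```

Run:
```python
from h import *
snap('wrist','w1')
```

```text
(no output)
```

View pics/w1.png

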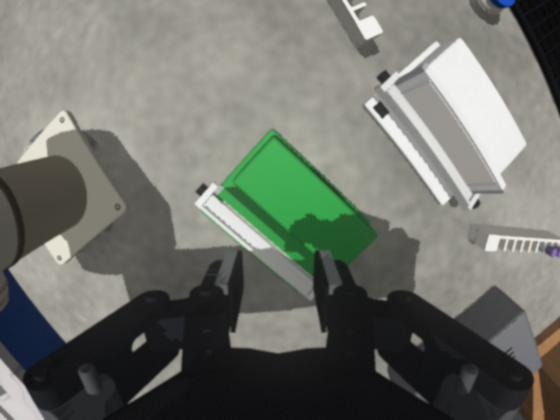

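{"name": "jog_arm", "arguments": {
  "jaw": [0.6,0.6,0.6,0.6,0.6,0.6,0.6,0.6],
  "linear": [
    [-0.007,-0.035,0],
    [-0.014,-0.07,0],
    [-0.021,-0.105,0],
    [-0.03,-0.14,0],
    [-0.04,-0.18,0],
    [-0.048,-0.22,0],
    [-0.056,-0.26,0],
    [-0.064,-0.3,0]
  ],
  "delta_rot": [
    [0,0,-5],
    [0,0,-9],
    [0,0,-14],
    [0,0,-18],
    [0,0,-22],
    [0,0,-26],
    [0,0,-30],
    [0,0,-34]
  ]
}}

```text
clock: 1.48
eef_pos: [0.4218, 0.1101, 0.3181]
tool_rot: [1.0, 0.007, -0.0, 0.0]
ft_force: [0.2, -0.7, 0.4]
grip_width: 0.0341
```

Run:
```python
from h import *
rel(tank(0,40,320),down(TY))
```

```text
t 1.48 eef [0.4218 0.1101 0.3181] w 0.0341 F [ 0.19 -0.71  0.41]
LIN [ 0.0707 -0.1706 -0.002 ] ROT [ 2.000e-02  1.000e-02 -1.468e+01]
```

The wrist picture shows the green decoy at (290,210) and the white viewer at (450,125), with its ledge to its lower left.

{"name": "jog_arm", "arguments": {
  "jaw": [0.6,0.6,0.6,0.6,0.6,0.6,0.6,0.6],
  "linear": [
    [0.012,-0.03,-0.002],
    [0.025,-0.06,-0.002],
    [0.037,-0.09,-0.002],
    [0.05,-0.12,-0.002],
    [0.062,-0.15,-0.002],
    [0.0707,-0.1706,-0.002],
    [0.0707,-0.1706,-0.002],
    [0.0707,-0.1706,-0.002]
  ],
  "delta_rot": [
    [0,0,-4],
    [0,0,-8],
    [0,0,-12],
    [0,0,-14.7],
    [0,0,-14.7],
    [0,0,-14.7],
    [0,0,-14.7],
    [0,0,-14.7]
  ]
}}

```text
clock: 2.15
eef_pos: [0.4904, 0.2802, 0.3188]
tool_rot: [0.991, 0.134, -0.001, 0.001]
ft_force: [-0.0, -0.9, -0.0]
grip_width: 0.0343
```

Run:
```python
from h import *
rel(tank(0,40,320),down(TY))
snap('wrist','w2')
print(bot.calibration('wrist'))
```

```text
t 2.15 eef [0.4904 0.2802 0.3188] w 0.0343 F [-0.04 -0.85 -0.02]
LIN [-0.     -0.0016 -0.0012] ROT [ 0.05  0.15 -0.1 ]
{'fovy': 65.70646984690485, 'cx': 277.90405558259846, 'cy': 210.27634150115625, 'origin': array([0.47211566, 0.34627711, 0.44664053]), 'orientation': array([0.98157124, 0.13309218, 0.01757378, 0.13599829])}
```

View pics/w2.png

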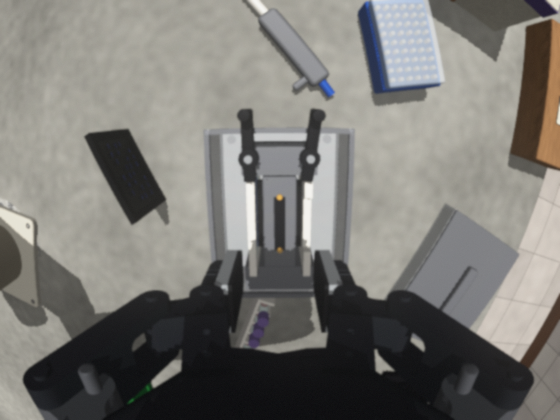

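Run:
```python
from h import *
crop('w2',200,100,360,260,5,'w2c')
import os
im=cv2.imread('pics/w2c.png'); cv2.imwrite('pics/w2c.png',im[:600,:800])
```

```text
(no output)
```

View pics/w2c.png

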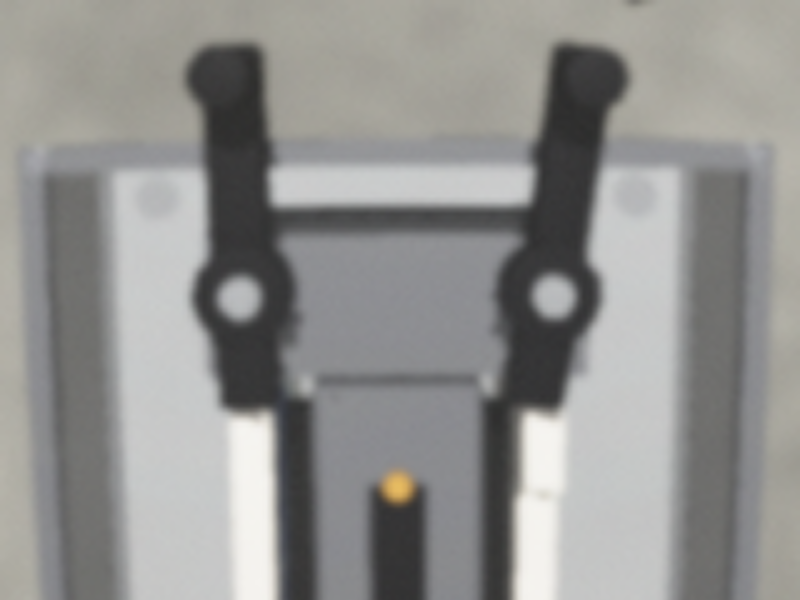

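```bash
cat >> h.py <<'E'
def fproj(z,P):
    f=210/np.tan(np.radians(float(z['fovy']))/2)
    c=R.from_quat(z['orientation']).as_matrix().T@(np.asarray(P)-z['origin'])
    th=np.arctan2(np.hypot(c[0],c[1]),c[2]); n=np.hypot(c[0],c[1]); return z['cx']+f*th*c[0]/n, z['cy']+f*th*c[1]/n
def fpx(z,u,v,height=None,dist=None):
    f=210/np.tan(np.radians(float(z['fovy']))/2)
    a=np.array([u-z['cx'],v-z['cy']]); r=np.hypot(*a); th=r/f
    c=np.array([*(a/r*np.sin(th)),np.cos(th)]); w=R.from_quat(z['orientation']).as_matrix()@c
    if height is not None: return z['origin']+w*(height-z['origin'][2])/w[2]
    return z['origin']+w*dist/c[2]
def totank(P): return R.from_euler('z',-TY).apply(np.asarray(P)-TP)*1e3
E
python3 - <<'E'
from h import *
Z=load('w2'); c=lambda u,v:(200+(u+.5)/5-.5,100+(v+.5)/5-.5)
for nm,u,v,h in [('rim-+',22,150,95),('rim++',772,150,95),('pivb',239,297,134),('piva',553,297,134),('cas',252,500,118),('cas',251,420,118),('dam',538,560,118),('dam',541,430,118),('postb',218,78,154.5),('posta',598,78,154.5),('or',397,487,118)]:
    print(nm,totank(fpx(Z,*c(u,v),height=h/1e3)).round(1))
E
```

```text
rim-+ [-80.7  99.8  95. ]
rim++ [82.5 99.8 95. ]
pivb [-29.7  71.1 134. ]
piva [ 31.   71.1 134. ]
cas [-29.4  26.7 118. ]
cas [-29.2  43.7 118. ]
dam [ 30.5  13.7 118. ]
dam [ 30.6  41.6 118. ]
postb [-30.9 113.1 154.5]
posta [ 36.5 113.2 154.5]
or [  0.9  29.5 118. ]
```

Run:
```python
from h import *
rel(tank(-3,106,320),down(TY))
rel(tank(-3,106,157),down(TY))
```

```text
t 2.2 eef [0.4902 0.2793 0.3193] w 0.0345 F [-0.63 -0.37  0.25]
LIN [-0.0027 -0.0684 -0.0007] ROT [ 0.05  0.12 -0.16]
t 2.2 eef [0.4902 0.2793 0.3193] w 0.0345 F [-0.63 -0.37  0.25]
LIN [-0.0024 -0.0685  0.1622] ROT [ 0.05  0.12 -0.16]
```

{"name": "jog_arm", "arguments": {
  "jaw": [1,1,1,1,1,1,1,1],
  "linear": [
    [-0.003,-0.034,0],
    [-0.003,-0.068,0],
    [-0.003,-0.068,0.03],
    [-0.003,-0.068,0.06],
    [-0.003,-0.068,0.09],
    [-0.003,-0.068,0.12],
    [-0.003,-0.068,0.145],
    [-0.003,-0.068,0.15]
  ],
  "delta_rot": [
    [0,0,0],
    [0,0,0],
    [0,0,0],
    [0,0,0],
    [0,0,0],
    [0,0,0],
    [0,0,0],
    [0,0,0]
  ]
}}

```text
clock: 2.87
eef_pos: [0.4669, 0.341, 0.1658]
tool_rot: [0.991, 0.133, -0.004, 0.002]
ft_force: [-1.4, -0.5, -1.0]
grip_width: 0.0001
```

Run:
```python
from h import *
rel(tank(-3,106,157),down(TY))
snap('wrist','w3')
for t in (0,.3,.6,.9,1.2,1.35):
  print(t, np.round([-30-42*np.sin(t)+20.5,72.5+42*np.cos(t)],1))
```

```text
t 2.87 eef [0.4669 0.341  0.1658] w 0.0001 F [-1.41 -0.47 -0.96]
LIN [ 0.0034 -0.0028  0.0087] ROT [ 0.2   0.48 -0.28]
0 [ -9.5 114.5]
0.3 [-21.9 112.6]
0.6 [-33.2 107.2]
0.9 [-42.4  98.6]
1.2 [-48.6  87.7]
1.35 [-50.5  81.7]
```

View pics/w3.png

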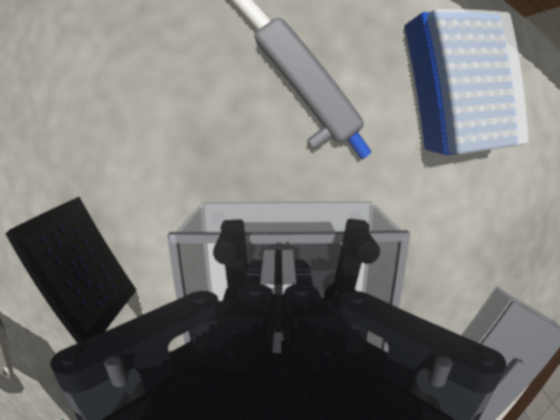

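{"name": "jog_arm", "arguments": {
  "jaw": [1,1,1,1,1,1,1,1],
  "linear": [
    [0,0,0.009],
    [0,0,0.009],
    [0,0,0.009],
    [0,0,0.009],
    [-0.005,0,0.009],
    [-0.01,0,0.009],
    [-0.014,0,0.009],
    [-0.018,0,0.009]
  ],
  "delta_rot": [
    [0,0,0],
    [0,0,0],
    [0,0,0],
    [0,0,0],
    [0,0,0],
    [0,0,0],
    [0,0,0],
    [0,0,0]
  ]
}}

```text
clock: 3.58
eef_pos: [0.4522, 0.3399, 0.1619]
tool_rot: [0.991, 0.134, 0.001, -0.0]
ft_force: [1.8, 1.1, -0.1]
grip_width: 0.0001
```

Run:
```python
from h import *
rel(tank(-3,106,157),down(TY)); print(totank(bot.get_obs()['eef_pos']))
```

```text
t 3.58 eef [0.4522 0.3399 0.1619] w 0.0001 F [ 1.82  1.06 -0.1 ]
LIN [0.0178 0.0001 0.005 ] ROT [-0.03 -0.11 -0.17]
[-20.82096433 106.1710318  161.94778284]
```

{"name": "jog_arm", "arguments": {
  "jaw": [1,1,1,1,1,1,1,1],
  "linear": [
    [-0.006,0.001,0.003],
    [-0.011,0.003,0.004],
    [-0.016,0.006,0.004],
    [-0.02,0.01,0.004],
    [-0.024,0.013,0.004],
    [-0.027,0.016,0.004],
    [-0.03,0.02,0.004],
    [-0.031,0.022,0.004]
  ],
  "delta_rot": [
    [0,0,0],
    [0,0,0],
    [0,0,0],
    [0,0,0],
    [0,0,0],
    [0,0,0],
    [0,0,0],
    [0,0,0]
  ]
}}

```text
clock: 4.25
eef_pos: [0.4295, 0.3096, 0.1574]
tool_rot: [0.991, 0.133, 0.002, 0.0]
ft_force: [6.6, 1.2, -3.2]
grip_width: 0.0004
```

Run:
```python
from h import *
rel(tank(-3,106,157),down(TY)); print(totank(bot.get_obs()['eef_pos'])); snap('wrist','w4')
```

```text
t 4.25 eef [0.4295 0.3096 0.1574] w 0.0004 F [ 6.57  1.24 -3.19]
LIN [ 0.0478 -0.0232  0.0005] ROT [ 0.06 -0.18 -0.24]
[-50.85174665  83.03358387 157.39028354]
```

View pics/w4.png

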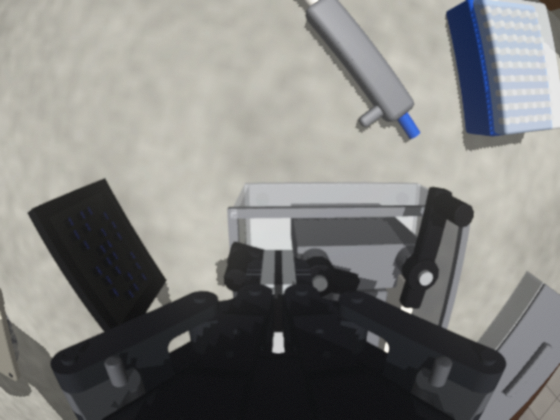

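{"name": "jog_arm", "arguments": {
  "jaw": [1,1,1,1,1,0.6,0.6,0.6],
  "linear": [
    [0.006,0,0],
    [0.012,0,-0.01],
    [0.016,0,-0.03],
    [0.02,0.02,-0.06],
    [0.021,0.05,-0.06],
    [0.021,0.083,-0.06],
    [0.021,0.083,-0.04],
    [0.021,0.083,-0.03]
  ],
  "delta_rot": [
    [0,0,0],
    [0,0,0],
    [0,0,0],
    [0,0,0],
    [0,0,0],
    [0,0,0],
    [0,0,0],
    [0,0,0]
  ]
}}

```text
clock: 4.97
eef_pos: [0.4699, 0.2339, 0.1862]
tool_rot: [0.991, 0.132, -0.001, 0.0]
ft_force: [-1.2, 0.9, -0.1]
grip_width: 0.0338
```

{"name": "jog_arm", "arguments": {
  "jaw": [0.75,0.75,0.75,0.75,0.75,0.75,0.75,0.75],
  "linear": [
    [0,0,0],
    [0,0,0],
    [0,0,0],
    [0,0,0],
    [0,0,0],
    [0,0,0],
    [0,0,0],
    [0,0,0]
  ],
  "delta_rot": [
    [0,0,0],
    [0,0,0],
    [0,0,0],
    [0,0,0],
    [0,0,0],
    [0,0,0],
    [0,0,0],
    [0,0,0]
  ]
}}

```text
clock: 5.63
eef_pos: [0.4704, 0.236, 0.1875]
tool_rot: [0.991, 0.134, 0.0, -0.0]
ft_force: [0.2, -0.1, 0.8]
grip_width: 0.0212
```

Run:
```python
from h import *
rel(tank(-29.5,0,160),down(TY)); print(totank(bot.get_obs()['eef_pos'])); snap('wrist','w5'); crop('w5',200,150,360,330,3.3,'w5c')
```

```text
t 5.63 eef [0.4704 0.236  0.1875] w 0.0212 F [ 0.25 -0.1   0.77]
LIN [0.0017 0.0012 0.0275] ROT [-0.   -0.02 -0.16]
[-31.17122039   1.15547442 187.52026577]
```

View pics/w5.png

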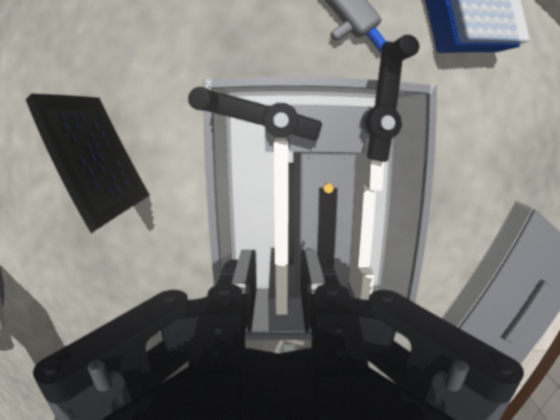

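View pics/w5c.png

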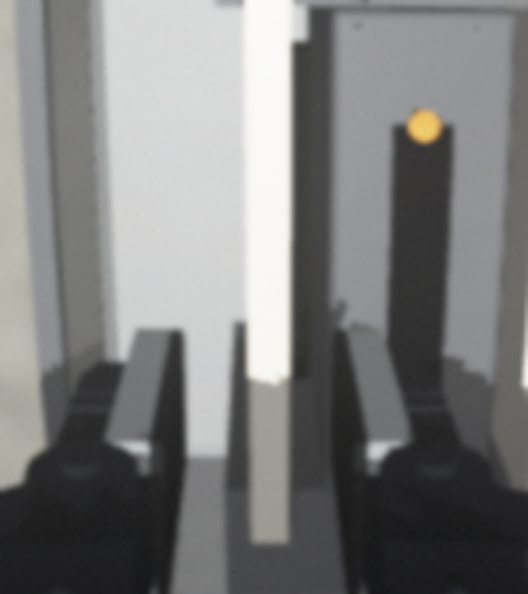

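Run:
```python
from h import *
Z=load('w5'); c=lambda u,v:(200+(u+.5)/3.3-.5,150+(v+.5)/3.3-.5)
for u,v,h in [(246,100,118),(296,100,118),(248,300,118),(293,300,118),(270,545,118),(250,530,118),(290,530,118)]: print(totank(fpx(Z,*c(u,v),height=h/1e3)).round(1))
for (u,v) in [(281,119),(387,122)]: print('piv',totank(fpx(Z,u,v,height=.134)).round(1))
e=bot.get_obs()['eef_pos']
# edges via sobel for rows
g=cv2.cvtColor(Z['im'],cv2.COLOR_RGB2GRAY).astype(float)
for r in range(165,262,12):
    gx=np.gradient(cv2.GaussianBlur(g,(1,5),0)[r,262:300]); a=262+gx.argmax(); b=262+gx.argmin()
    P=[totank(fpx(Z,x,r,height=.118)).round(1)[:2].tolist() for x in(a,b)]; print(r,a,b,P)
```

```text
[-33.2  34.4 118. ]
[-23.9  34.4 118. ]
[-33.   -5.4 118. ]
[-24.1  -5.4 118. ]
[-28.5 -63.1 118. ]
[-32.8 -59.1 118. ]
[-24.2 -59.1 118. ]
piv [-29.1  71.6 134. ]
piv [ 31.4  71.7 134. ]
165 273 288 [[-33.9, 43.7], [-24.7, 43.7]]
177 274 288 [[-33.3, 36.2], [-24.7, 36.2]]
189 273 288 [[-33.9, 28.7], [-24.7, 28.7]]
201 274 288 [[-33.4, 21.0], [-24.6, 21.0]]
213 274 288 [[-33.4, 13.2], [-24.6, 13.2]]
225 299 288 [[-17.5, 5.2], [-24.5, 5.2]]
237 299 288 [[-17.3, -3.0], [-24.4, -2.9]]
249 274 288 [[-33.5, -11.3], [-24.4, -11.3]]
261 274 288 [[-33.6, -20.0], [-24.3, -20.0]]
```

Run:
```python
from h import *
Z=load('w5'); c=lambda u,v:(200+(u+.5)/3.3-.5,150+(v+.5)/3.3-.5)
for u,v,h in [(185,332,173),(333,332,173),(185,332,178),(333,332,178)]: print(totank(fpx(Z,*c(u,v),height=h/1e3)).round(1))
crop('w5',235,230,325,310,8,'w5d')
```

```text
[-41.5  10.9 173. ]
[-20.3  10.8 173. ]
[-41.1  13.  178. ]
[-20.6  12.9 178. ]
```

View pics/w5d.png

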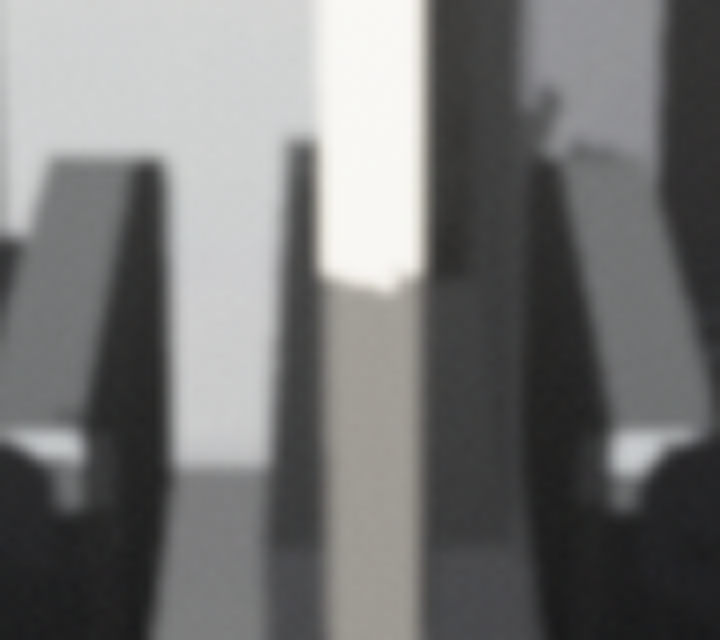

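{"name": "jog_arm", "arguments": {
  "jaw": [0.78,0.78,0.78,0.78,0.78,0.78,0.78,0.78],
  "linear": [
    [0.002,0.002,0.01],
    [0.002,0.002,0.02],
    [0.002,0.002,0.03],
    [0.002,0.002,0.04],
    [0.002,0.002,0.046],
    [0.002,0.002,0.05],
    [0.002,0.002,0.052],
    [0.002,0.002,0.052]
  ],
  "delta_rot": [
    [0,0,-0.15],
    [0,0,-0.15],
    [0,0,-0.15],
    [0,0,-0.15],
    [0,0,-0.15],
    [0,0,-0.15],
    [0,0,-0.15],
    [0,0,-0.15]
  ]
}}

```text
clock: 6.35
eef_pos: [0.4726, 0.2342, 0.1347]
tool_rot: [0.991, 0.135, -0.0, 0.0]
ft_force: [0.5, -1.3, -0.3]
grip_width: 0.0184
```

Run:
```python
from h import *
rel(tank(-28.8,-1,131),down(TY)); print(totank(bot.get_obs()['eef_pos'])); snap('wrist','w6'); crop('w6',230,160,330,320,3.7,'w6c')
```

```text
t 6.35 eef [0.4726 0.2342 0.1347] w 0.0184 F [ 0.54 -1.26 -0.3 ]
LIN [ 0.0007 -0.0001  0.0037] ROT [ 0.01  0.05 -0.03]
[-29.51648545  -1.09613903 134.72447216]
```

View pics/w6c.png

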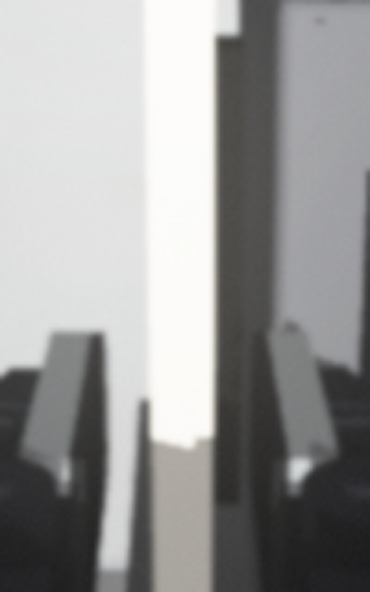

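{"name": "jog_arm", "arguments": {
  "jaw": [0.78,0.78,0.78,0.8,0.83,0.85,0.86,0.86],
  "linear": [
    [-0.0004,0,0.001],
    [-0.0004,0,0.003],
    [-0.0004,0,0.004],
    [-0.0004,0,0.004],
    [-0.0004,0,0.004],
    [-0.0004,0,0.004],
    [-0.0004,0,0.004],
    [-0.0004,0,0.004]
  ],
  "delta_rot": [
    [0,0,0],
    [0,0,0],
    [0,0,0],
    [0,0,0],
    [0,0,0],
    [0,0,0],
    [0,0,0],
    [0,0,0]
  ]
}}

```text
clock: 7.07
eef_pos: [0.4724, 0.2343, 0.1314]
tool_rot: [0.991, 0.135, 0.0, -0.0]
ft_force: [0.1, 0.7, 0.0]
grip_width: 0.0119
```

Run:
```python
from h import *
rel(tank(-28.8,-1,131),down(TY)); print(totank(bot.get_obs()['eef_pos'])); snap('wrist','w7'); crop('w7',230,160,330,320,3.7,'w7c')
```

```text
t 7.07 eef [0.4724 0.2343 0.1314] w 0.0119 F [0.06 0.67 0.01]
LIN [ 0.0008 -0.      0.0004] ROT [-0.   -0.01 -0.03]
[-29.6172096   -1.02638401 131.36581179]
```

View pics/w7c.png

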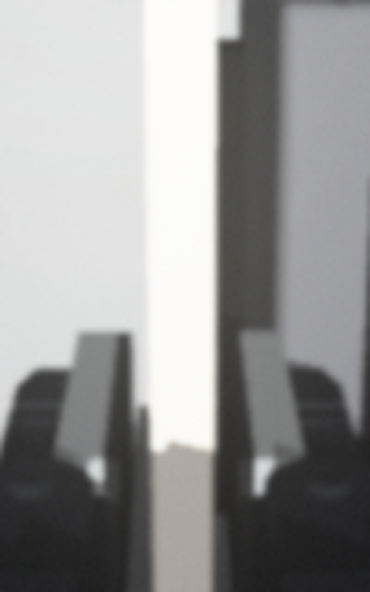

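{"name": "jog_arm", "arguments": {
  "jaw": [0.86,0.86,0.87,0.88,0.885,0.89,0.895,0.895],
  "linear": [
    [-0.0005,0,0.001],
    [-0.0005,0,0.001],
    [-0.0005,0,0.001],
    [-0.0005,0,0.001],
    [-0.0005,0,0.001],
    [-0.0005,0,0.001],
    [-0.0005,0,0.001],
    [-0.0005,0,0.001]
  ],
  "delta_rot": [
    [0,0,0],
    [0,0,0],
    [0,0,0],
    [0,0,0],
    [0,0,0],
    [0,0,0],
    [0,0,0],
    [0,0,0]
  ]
}}

```text
clock: 7.78
eef_pos: [0.4724, 0.2342, 0.1304]
tool_rot: [0.991, 0.135, 0.001, -0.0]
ft_force: [2.2, 0.6, -0.5]
grip_width: 0.0084
```

Run:
```python
from h import *
rel(tank(-28.8,-1,131),down(TY)); print(totank(bot.get_obs()['eef_pos'])); snap('wrist','w8'); crop('w8',230,160,330,320,3.7,'w8c')
print('Ftank',R.from_euler('z',-TY).apply(bot.get_obs()['ft_force']))
```

```text
t 7.78 eef [0.4724 0.2342 0.1304] w 0.0084 F [ 2.23  0.57 -0.53]
LIN [ 0.0009 -0.     -0.0006] ROT [-0.   -0.06 -0.03]
[-29.68282871  -1.04149972 130.43032061]
Ftank [ 1.41685998 -0.03869966  0.24898804]
```

View pics/w8c.png

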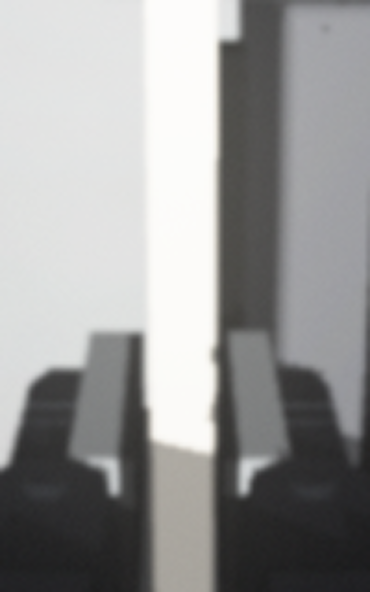

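{"name": "jog_arm", "arguments": {
  "jaw": [0.9,0.905,0.91,0.92,0.94,0.96,1,1],
  "linear": [
    [0,0,0],
    [0,0,0],
    [0,0,0],
    [0,0,0],
    [0,0,0],
    [0,0,0],
    [0,0,0],
    [0,0,0]
  ],
  "delta_rot": [
    [0,0,0],
    [0,0,0],
    [0,0,0],
    [0,0,0],
    [0,0,0],
    [0,0,0],
    [0,0,0],
    [0,0,0]
  ]
}}

```text
clock: 8.5
eef_pos: [0.4728, 0.2344, 0.1307]
tool_rot: [0.991, 0.135, 0.001, -0.0]
ft_force: [4.6, 1.0, -1.8]
grip_width: 0.005
```

Run:
```python
from h import *
rel(tank(-28.8,-1,131),down(TY)); print(totank(bot.get_obs()['eef_pos'])); 
print('Ftank',R.from_euler('z',-TY).apply(bot.get_obs()['ft_force']),bot.get_obs()['ft_torque'])
```

```text
t 8.5 eef [0.4728 0.2344 0.1307] w 0.005 F [ 4.59  0.98 -1.81]
LIN [ 0.0005 -0.     -0.0003] ROT [-0.   -0.12 -0.04]
[-29.25596926  -1.03373769 130.7171806 ]
Ftank [ 4.68660939 -0.28876583 -1.80882623] [ 0.23702196 -1.1587332   0.07402944]
```

Run:
```python
from h import *
snap('wrist','w9'); crop('w9',230,160,330,320,3.7,'w9c')
```

```text
(no output)
```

View pics/w9c.png

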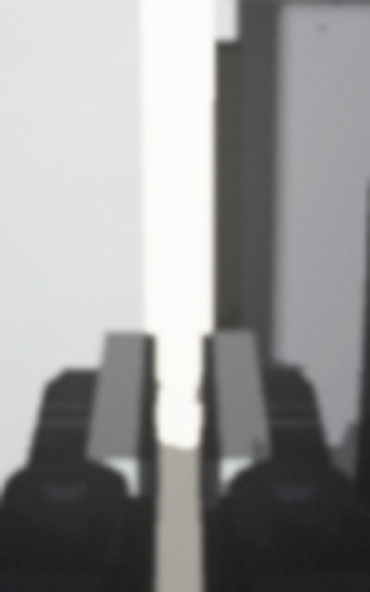

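{"name": "jog_arm", "arguments": {
  "jaw": [1,1,1,1,1,1,1,1],
  "linear": [
    [0,0,0],
    [0,0,0],
    [0,0,0],
    [0,0,0],
    [0,0,0],
    [0,0,0],
    [0,0,0],
    [0,0,0]
  ],
  "delta_rot": [
    [0,0,0],
    [0,0,0],
    [0,0,0],
    [0,0,0],
    [0,0,0],
    [0,0,0],
    [0,0,0],
    [0,0,0]
  ]
}}

```text
clock: 9.22
eef_pos: [0.4728, 0.2344, 0.1307]
tool_rot: [0.991, 0.135, 0.001, -0.0]
ft_force: [5.2, 0.6, -0.5]
grip_width: 0.0051
```

{"name": "jog_arm", "arguments": {
  "jaw": [1,1,1,1,1,1,1,1],
  "linear": [
    [0.0004,0,-0.001],
    [0.0004,0,-0.002],
    [0.0004,0,-0.003],
    [0.0004,0,-0.004],
    [0.0004,0,-0.005],
    [0.0004,0,-0.006],
    [0.0004,0,-0.006],
    [0.0004,0,-0.006]
  ],
  "delta_rot": [
    [0,0,0],
    [0,0,0],
    [0,0,0],
    [0,0,0],
    [0,0,0],
    [0,0,0],
    [0,0,0],
    [0,0,0]
  ]
}}

```text
clock: 9.88
eef_pos: [0.4727, 0.2342, 0.1346]
tool_rot: [0.991, 0.135, -0.0, 0.0]
ft_force: [8.6, 2.2, -12.1]
grip_width: 0.0052
```

Run:
```python
from h import *
rel(tank(-28.8,-1,131),down(TY)); print(totank(bot.get_obs()['eef_pos'])); 
print('Ftank',R.from_euler('z',-TY).apply(bot.get_obs()['ft_force']),bot.get_obs()['ft_torque'])
snap('wrist','w10'); crop('w10',200,60,340,320,2.3,'w10c')
```

```text
t 9.88 eef [0.4727 0.2342 0.1346] w 0.0052 F [  8.57   2.19 -12.09]
LIN [ 0.0006 -0.0002  0.0036] ROT [ 0.03  0.02 -0.04]
[-29.35015514  -1.18654955 134.62758804]
Ftank [  8.84639987  -0.18871994 -12.09119631] [ 0.59657514 -1.74163563  0.04328008]
```

View pics/w10c.png

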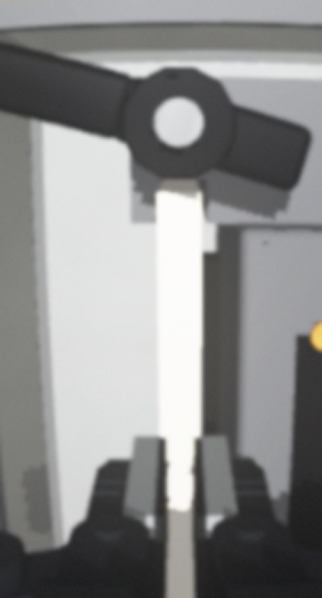

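{"name": "jog_arm", "arguments": {
  "jaw": [1,1,1,1,1,1,1,1],
  "linear": [
    [0.0006,0,-0.001],
    [0.0006,0,-0.002],
    [0.0006,0,-0.003],
    [0.0006,0,-0.004],
    [0.0006,0,-0.005],
    [0.0006,0,-0.006],
    [0.0006,0,-0.007],
    [0.0006,0,-0.008]
  ],
  "delta_rot": [
    [0,0,0],
    [0,0,0],
    [0,0,0],
    [0,0,0],
    [0,0,0],
    [0,0,0],
    [0,0,0],
    [0,0,0]
  ]
}}

```text
clock: 10.6
eef_pos: [0.4728, 0.2341, 0.1422]
tool_rot: [0.991, 0.135, -0.001, 0.0]
ft_force: [7.7, 1.7, -13.1]
grip_width: 0.0051
```

Run:
```python
from h import *
rel(tank(-28.8,-1,131),down(TY)); print(totank(bot.get_obs()['eef_pos'])); 
print('Ftank',R.from_euler('z',-TY).apply(bot.get_obs()['ft_force']),bot.get_obs()['ft_torque'])
snap('wrist','w11'); crop('w11',200,60,340,320,2.3,'w11c')
```

```text
t 10.6 eef [0.4728 0.2341 0.1422] w 0.0051 F [  7.71   1.66 -13.09]
LIN [ 0.0006 -0.0003  0.0112] ROT [ 0.04  0.1  -0.04]
[-29.33808325  -1.26722097 142.22615293]
Ftank [  7.87580026  -0.46522463 -13.08632912] [ 0.48059161 -1.66741442 -0.00909691]
```

View pics/w11c.png

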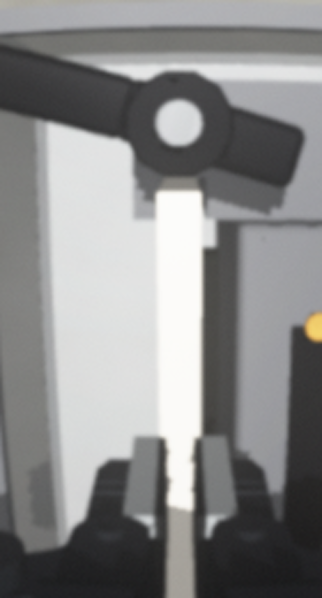

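{"name": "jog_arm", "arguments": {
  "jaw": [1,1,1,1,1,1,1,1],
  "linear": [
    [0.0005,0,-0.002],
    [0.0005,0,-0.005],
    [0.0005,0,-0.008],
    [0.0005,0,-0.011],
    [0.0005,0,-0.014],
    [0.0005,0,-0.017],
    [0.0005,0,-0.02],
    [0.0005,0,-0.023]
  ],
  "delta_rot": [
    [0,0,0],
    [0,0,0],
    [0,0,0],
    [0,0,0],
    [0,0,0],
    [0,0,0],
    [0,0,0],
    [0,0,0]
  ]
}}

```text
clock: 11.32
eef_pos: [0.4725, 0.234, 0.165]
tool_rot: [0.991, 0.135, -0.002, 0.001]
ft_force: [6.8, 2.1, -11.7]
grip_width: 0.0047
```

```bash
cat > st.py <<'E'
from h import *
o=bot.get_obs(); rel(tank(-28.8,-1,131),down(TY)); print(totank(o['eef_pos']).round(2)); 
print('Ftank',R.from_euler('z',-TY).apply(o['ft_force']).round(2),o['ft_torque'].round(2))
E
python3 st.py
```

```text
t 11.32 eef [0.4725 0.234  0.165 ] w 0.0047 F [  6.84   2.05 -11.69]
LIN [ 0.001  -0.0003  0.034 ] ROT [ 0.05  0.21 -0.03]
[-29.64  -1.28 164.99]
Ftank [  7.14   0.15 -11.69] [ 0.36 -1.29  0.03]
```

{"name": "jog_arm", "arguments": {
  "jaw": [1,0.9,0.85,0.82,0.8,0.8,0.8,0.8],
  "linear": [
    [0,0,0],
    [0,0,0],
    [0,0,0],
    [0,0,0],
    [0,0,0],
    [0,0,0],
    [0,0,0],
    [0,0,0]
  ],
  "delta_rot": [
    [0,0,0],
    [0,0,0],
    [0,0,0],
    [0,0,0],
    [0,0,0],
    [0,0,0],
    [0,0,0],
    [0,0,0]
  ]
}}

```text
clock: 11.98
eef_pos: [0.4732, 0.2345, 0.1675]
tool_rot: [0.991, 0.135, -0.0, -0.0]
ft_force: [-0.7, -1.6, -0.6]
grip_width: 0.0171
```

```bash
python3 st.py
python3 - <<'E'
from h import *
snap('wrist','w12'); crop('w12',220,100,340,330,2.6,'w12c')
E
```

```text
t 11.98 eef [0.4732 0.2345 0.1675] w 0.0171 F [-0.69 -1.58 -0.64]
LIN [ 0.     -0.      0.0365] ROT [-0.    0.   -0.03]
[-28.84  -1.01 167.47]
Ftank [-1.09 -1.34 -0.64] [-0.01  0.06 -0.06]
```

View pics/w12c.png

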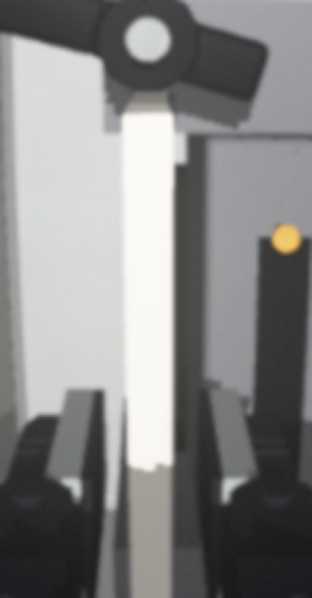

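Run:
```python
from h import *
Z=load('w12'); 
def stats(x0,x1,y0,y1):
    hs=[]
    for v in range(y0,y1):
        for u in range(x0,x1):
            d=Z['d'][v,u]
            if d>0: hs.append(fpx(Z,u,v,dist=d)[2])
    return np.median(hs),np.std(hs),len(hs)
print('plate',stats(271,284,150,250)); print('hub',stats(272,282,110,120)); print('block',stats(300,315,165,185))
Z=load('w7');print('plate before',stats(273,285,190,230),stats(308,325,200,230))
snap('scene','s2'); crop('s2',310,180,425,280,6.5,'cs2')
```

```text
plate (np.float64(0.15477919364031573), np.float64(0.0005952924015827708), 1296)
hub (np.float64(0.13773010025908883), np.float64(0.0006418819022965381), 98)
block (np.float64(0.11373141301386892), np.float64(0.0006080773402877036), 298)
plate before (np.float64(0.11981887241781414), np.float64(0.0005940357153983795), 479) (np.float64(0.11386821387296206), np.float64(0.0005770415152991213), 508)
```

View pics/cs2.png

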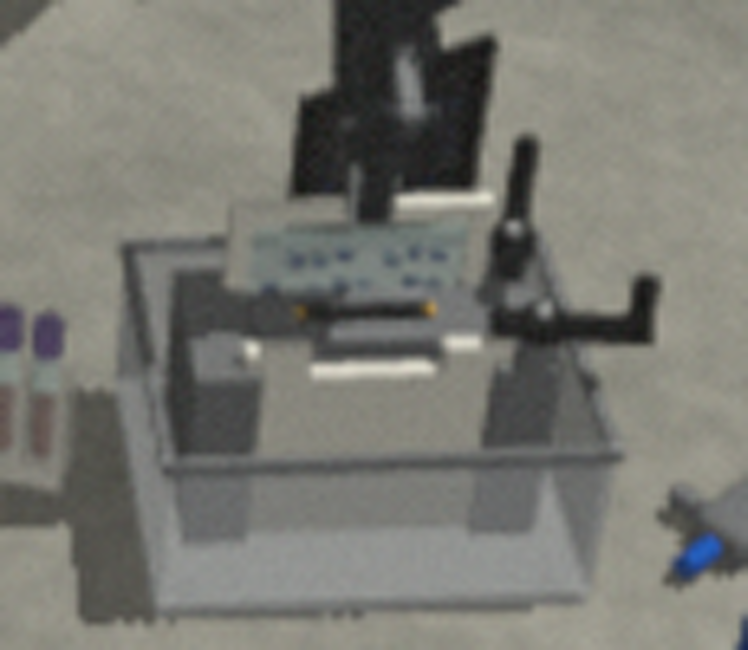

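{"name": "jog_arm", "arguments": {
  "jaw": [0.8,0.8,0.8,0.8,0.84,0.87,0.885,0.89],
  "linear": [
    [-0.0009,0,0.002],
    [-0.0009,0,0.005],
    [-0.0009,0,0.008],
    [-0.0009,0,0.011],
    [-0.0009,0,0.013],
    [-0.0009,0,0.013],
    [-0.0009,0,0.013],
    [-0.0009,0,0.013]
  ],
  "delta_rot": [
    [0,0,0],
    [0,0,0],
    [0,0,0],
    [0,0,0],
    [0,0,0],
    [0,0,0],
    [0,0,0],
    [0,0,0]
  ]
}}

```text
clock: 12.75
eef_pos: [0.4725, 0.2343, 0.1543]
tool_rot: [0.991, 0.135, 0.0, 0.0]
ft_force: [-0.2, -0.0, -0.4]
grip_width: 0.0093
```

```bash
python3 st.py
python3 - <<'E'
from h import *
snap('wrist','w13'); crop('w13',240,220,320,320,6,'w13c')
E
```

```text
t 12.75 eef [0.4725 0.2343 0.1543] w 0.0093 F [-0.18 -0.04 -0.4 ]
LIN [ 0.0007 -0.      0.0233] ROT [ 0.   -0.   -0.03]
[-29.51  -1.05 154.3 ]
Ftank [-0.18  0.01 -0.4 ] [0.03 0.   0.02]
```

View pics/w13c.png

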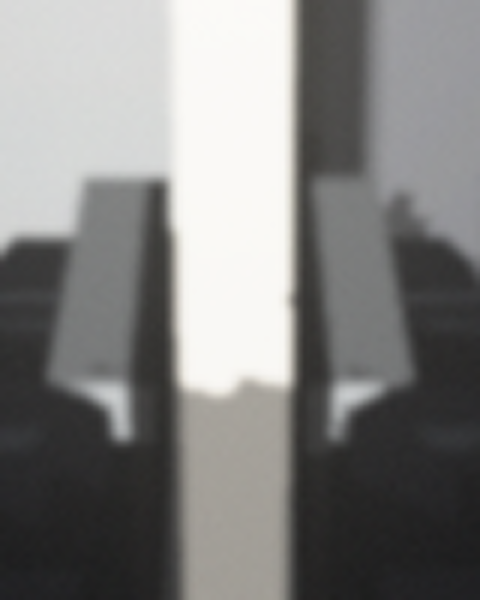

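{"name": "jog_arm", "arguments": {
  "jaw": [0.9,0.91,0.93,1,1,1,1,1],
  "linear": [
    [0,0,0],
    [0,0,0],
    [0,0,0],
    [0,0,0],
    [0,0,0],
    [0,0,0],
    [0,0,-0.001],
    [0,0,-0.003]
  ],
  "delta_rot": [
    [0,0,0],
    [0,0,0],
    [0,0,0],
    [0,0,0],
    [0,0,0],
    [0,0,0],
    [0,0,0],
    [0,0,0]
  ]
}}

```text
clock: 13.47
eef_pos: [0.4727, 0.2343, 0.1558]
tool_rot: [0.991, 0.135, -0.0, 0.0]
ft_force: [5.2, 1.8, -10.6]
grip_width: 0.0066
```

```bash
python3 st.py
```

```text
t 13.47 eef [0.4727 0.2343 0.1558] w 0.0066 F [  5.16   1.8  -10.65]
LIN [ 0.0006 -0.0001  0.0248] ROT [ 0.02  0.03 -0.03]
[-29.34  -1.13 155.83]
Ftank [  5.46   0.35 -10.65] [ 0.46 -1.18  0.16]
```

{"name": "jog_arm", "arguments": {
  "jaw": [1,1,1,1,1,1,1,1],
  "linear": [
    [0.0005,0,-0.004],
    [0.0005,0,-0.008],
    [0.0005,0,-0.012],
    [0.0005,0,-0.016],
    [0.0005,0,-0.02],
    [0.0005,0,-0.024],
    [0.0005,0,-0.028],
    [0.0005,0,-0.032]
  ],
  "delta_rot": [
    [0,0,0],
    [0,0,0],
    [0,0,0],
    [0,0,0],
    [0,0,0],
    [0,0,0],
    [0,0,0],
    [0,0,0]
  ]
}}

```text
clock: 14.13
eef_pos: [0.4726, 0.2343, 0.1897]
tool_rot: [0.991, 0.135, -0.0, 0.0]
ft_force: [1.9, 0.6, -3.4]
grip_width: 0.0065
```

```bash
python3 st.py
```

```text
t 14.13 eef [0.4726 0.2343 0.1897] w 0.0065 F [ 1.9   0.62 -3.39]
LIN [ 0.0007 -0.0001  0.0587] ROT [-0.    0.04 -0.03]
[-29.46  -1.08 189.72]
Ftank [ 2.    0.09 -3.39] [ 0.14 -0.44  0.12]
```

{"name": "jog_arm", "arguments": {
  "jaw": [1,1,1,1,1,1,1,1],
  "linear": [
    [0,0,-0.005],
    [0,0,-0.012],
    [0,0,-0.02],
    [0,0,-0.03],
    [0,0,-0.04],
    [0,0,-0.05],
    [0,0,-0.06],
    [0,0,-0.07]
  ],
  "delta_rot": [
    [0,0,0],
    [0,0,0],
    [0,0,0],
    [0,0,0],
    [0,0,0],
    [0,0,0],
    [0,0,0],
    [0,0,0]
  ]
}}

```text
clock: 14.8
eef_pos: [0.4729, 0.2344, 0.2606]
tool_rot: [0.991, 0.135, 0.0, -0.0]
ft_force: [-0.7, -0.2, -2.6]
grip_width: 0.0062
```

```bash
python3 st.py
python3 - <<'E'
from h import *
snap('wrist','w14');snap('scene','s3'); Z=load('w14')
hs=[fpx(Z,u,v,dist=Z['d'][v,u])[2] for v in range(150,230) for u in range(272,284)]
print(np.median(hs),np.std(hs)); print(bot.get_obs()['eef_pos'])
E
```

```text
t 14.8 eef [0.4729 0.2344 0.2606] w 0.0062 F [-0.65 -0.24 -2.6 ]
LIN [ 0.0003 -0.      0.1296] ROT [-0.01 -0.02 -0.03]
[-29.13  -1.03 260.61]
Ftank [-0.69 -0.06 -2.6 ] [ 0.01 -0.04  0.02]
0.26072959413996377 0.007128637836848187
[0.47399739 0.2349151  0.26173006]
```

View pics/s3.png

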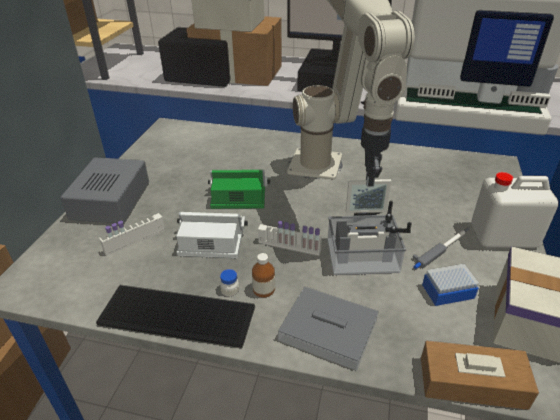

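View pics/w14.png

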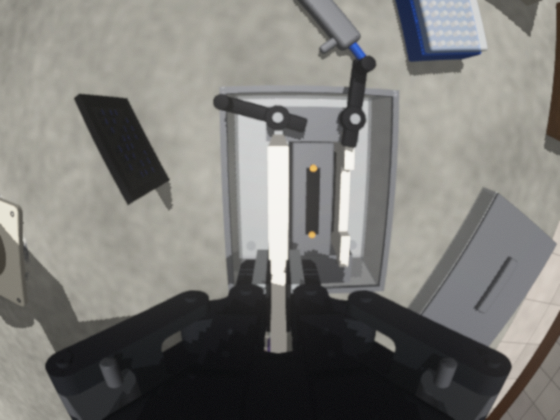

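```bash
cat > cloud.py <<'E'
from h import *
def cloud(fn):
    Z=load(fn); f=210/np.tan(np.radians(float(Z['fovy']))/2)
    v,u=np.mgrid[0:420,0:560]; a=np.stack([u-Z['cx'],v-Z['cy']],-1); r=np.hypot(a[...,0],a[...,1])+1e-9; th=r/f
    k=np.tan(th)/r; c=np.stack([a[...,0]*k,a[...,1]*k,np.ones_like(r)],-1)*Z['d'][...,None]
    return c@R.from_quat(Z['orientation']).as_matrix().T+Z['origin'], Z
E
python3 - <<'E'
from cloud import *
P,Z=cloud('w1')
for u,v in [(470,60),(510,130),(385,77),(440,170),(400,110),(430,130),(380,120),(450,200),(300,60)]: print(u,v,P[v,u].round(4),Z['im'][v,u])
crop('w1',350,20,560,230,3.6,'w1c'); im=cv2.imread('pics/w1c.png');cv2.imwrite('pics/w1c.png',im[:600])
E
```

```text
470 60 [ 0.5963 -0.171   0.084 ] [239 240 238]
510 130 [ 0.6103 -0.2785  0.0837] [239 239 237]
385 77 [ 0.4878 -0.1392  0.0601] [52 51 51]
440 170 [ 0.4951 -0.2783  0.0598] [137 137 133]
400 110 [ 0.4809 -0.1822  0.0664] [140 140 137]
430 130 [ 0.5089 -0.2265  0.0554] [167 165 160]
380 120 [ 0.4642 -0.1872  0.0219] [236 237 235]
450 200 [ 0.512  -0.3539  0.0024] [97 96 92]
300 60 [ 0.4189 -0.0629  0.002 ] [146 143 136]
```

View pics/w1c.png

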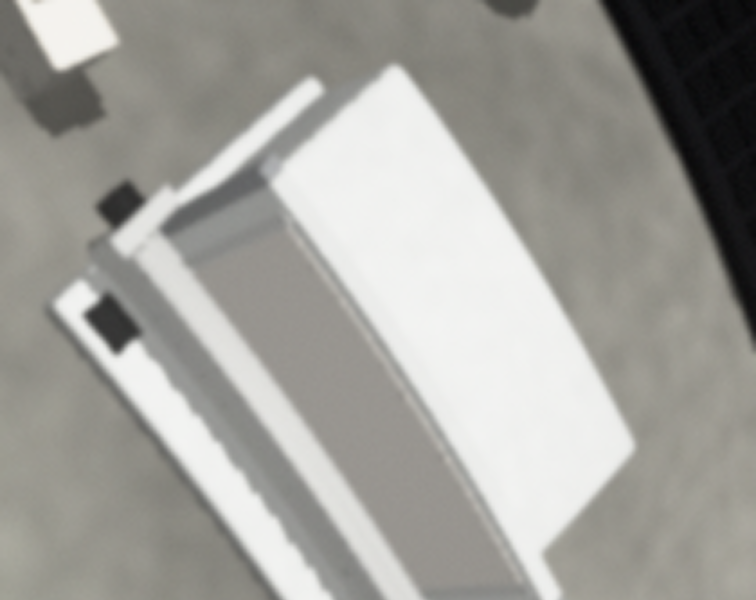

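Run:
```python
from cloud import *
P,Z=cloud('w1'); P=P-np.array([0,0,.0019])
# screen polygon from crop
poly=(np.array([[235,270],[290,260],[480,560],[440,570],[400,530]])/3.6+[350,20]).astype(np.int32)
m=np.zeros((420,560),np.uint8); cv2.fillPoly(m,[poly],1); Q=P[m>0]
for _ in range(4):
    c=Q.mean(0); n=np.linalg.svd(Q-c)[2][2]; e=(Q-c)@n; Q=Q[abs(e)<3*e.std()+1e-4]
n=n*np.sign(n[0]); print('n',n,'tilt',np.degrees(np.arcsin(-n[2])),'yaw',np.degrees(np.arctan2(n[1],n[0])),e.std(),len(Q),c)
# housing top edges for y centring: points with z .075-.09 in viewer region
H=P[(abs(P[...,2]-.082)<.004)&(P[...,0]>.5)&(P[...,0]<.66)&(P[...,1]<-.1)&(P[...,1]>-.4)]
rect=cv2.minAreaRect((H[:,:2]*1000).astype(np.float32)); print(rect,len(H),H[:,2].mean())
B=P[(abs(P[...,2]-.02)<.006)&(P[...,0]>.42)&(P[...,0]<.62)&(P[...,1]<-.1)&(P[...,1]>-.38)]
rect=cv2.minAreaRect((B[:,:2]*1000).astype(np.float32)); print(rect,len(B),B[:,2].mean())
yaw=np.arctan2(n[1],n[0])
# foot point: on plane at z=.036
d=n[:2]/np.linalg.norm(n[:2]); 
t=((c[2]-.036)*n[2])/np.linalg.norm(n[:2]) # plane: n.(x-c)=0
foot=c[:2]+d*t; print('line pt',foot)
np.save('scr.npy',np.array([*foot,yaw]))
# profile
ex=np.array([d[0]*np.cos(np.radians(20)),d[1]*np.cos(np.radians(20)),-np.sin(np.radians(20))]); ez=np.array([d[0]*np.sin(np.radians(20)),d[1]*np.sin(np.radians(20)),np.cos(np.radians(20))]); ey=np.array([-d[1],d[0],0])
o=np.array([*foot,.036]); W=P.reshape(-1,3)-o; S=np.stack([W@ex,W@ey,W@ez],-1)
M=(abs(S[:,0])<.05)&(S[:,2]>-.05)&(S[:,2]<.09)&(abs(S[:,1])<.2)
s=S[M]; print('y range of near points',s[:,1].min(),s[:,1].max())
for y0 in (-.05,-.02,.01,.04,.07):
    k=s[(s[:,1]>y0)&(s[:,1]<y0+.008)]; k=k[np.argsort(-k[:,2])]
    print(y0,(k[::max(1,len(k)//45),[0,2]]*1000).round(0).astype(int).tolist())
```

```text
n [0.92680699 0.1509264  0.34387501] tilt -20.11313727424123 yaw 9.24917457014871 0.005479116699499064 1485 [ 0.51944432 -0.23792808  0.07999923]
((568.424560546875, -233.6871795654297), (98.53945922851562, 191.66375732421875), 10.284899711608887) 5867 0.0819127551977779
((545.1617431640625, -238.0411834716797), (149.29534912109375, 190.57972717285156), 10.020862579345703) 2534 0.019792165205622356
line pt [ 0.5353477  -0.23533828]
y range of near points -0.19998533921387887 0.19998063329293744
-0.05 [[47, 67], [47, 66], [-20, 65], [45, 65], [-21, 65], [42, 64], [-26, 64], [39, 63], [37, 63], [36, 62], [33, 61], [-27, 60], [-27, 60], [30, 59], [24, 58], [21, 58], [25, 57], [18, 56], [21, 55], [20, 54], [13, 54], [11, 53], [11, 52], [12, 52], [6, 51], [2, 50], [1, 49], [-27, 48], [-27, 43], [-28, 41], [-28, 37], [-29, 33], [-28, 29], [-28, 25], [-28, 22], [-27, 17], [-27, 16], [-27, 13], [-27, 9], [-33, 7], [-33, 6], [-36, 6], [-31, 5], [-32, -29], [-39, -30], [-41, -32], [-43, -33], [-43, -33], [-47, -35]]
-0.02 [[49, 69], [-22, 66], [-18, 66], [-19, 65], [-20, 65], [-27, 65], [-27, 
[... 1247 characters left out ...]
[-29, 33], [-30, 29], [-29, 25], [-29, 21], [-30, 17], [-29, 14], [-29, 10], [-30, 7], [-38, 6], [-31, 5], [-31, 5], [-38, -30], [-39, -31], [-39, -32], [-46, -33], [-46, -34], [-48, -36]]
0.07 [[49, 69], [48, 66], [41, 65], [46, 65], [-28, 64], [-21, 64], [-25, 64], [37, 63], [-30, 63], [38, 62], [-27, 61], [-28, 61], [30, 60], [28, 59], [22, 58], [24, 58], [-30, 57], [-30, 56], [-29, 55], [14, 55], [-30, 54], [7, 53], [-29, 52], [8, 51], [5, 51], [5, 50], [2, 49], [0, 48], [-28, 45], [-30, 43], [-29, 39], [-29, 36], [-28, 32], [-30, 29], [-29, 24], [-29, 21], [-30, 18], [-50, 14], [-29, 11], [-34, 7], [-33, 6], [-39, 5], [-29, 5], [-41, -28], [-40, -29], [-39, -30], [-44, -30], [-48, -31]]
```

Run:
```python
from cloud import *
P,Z=cloud('w1'); P=P-np.array([0,0,.0019])
def frame(foot,yaw):
    c,s=np.cos(np.radians(20)),np.sin(np.radians(20)); d=np.array([np.cos(yaw),np.sin(yaw)])
    return np.array([[d[0]*c,d[1]*c,-s],[-d[1],d[0],0],[d[0]*s,d[1]*s,c]]), np.array([*foot,.036])
foot,yaw=np.load('scr.npy')[:2]-30.5e-3*np.array([np.cos(.16),np.sin(.16)]),np.radians(9.8)
for it in range(6):
    F,o=frame(foot,yaw); S=(P.reshape(-1,3)-o)@F.T
    k=S[(abs(S[:,0])<.004)&(S[:,2]>.025)&(S[:,2]<.068)&(abs(S[:,1])<.085)]
    A=np.c_[np.ones(len(k)),k[:,1],k[:,2]]; co=np.linalg.lstsq(A,k[:,0],rcond=None)[0]
    foot=foot+ (co[0]+co[2]*.045)/np.cos(np.radians(20))*np.array([np.cos(yaw),np.sin(yaw)]); yaw-=co[1]*np.cos(np.radians(20))
    print(co.round(4),len(k),foot,np.degrees(yaw),k[:,0].std())
F,o=frame(foot,yaw); S=(P.reshape(-1,3)-o)@F.T
L=S[(S[:,0]>-.017)&(S[:,0]<-.004)&(S[:,2]>-.01)&(S[:,2]<.035)&(abs(S[:,1])<.09)]
print('ledge n',len(L)); 
for y0 in np.arange(-.08,.08,.02):
    q=L[(L[:,1]>y0)&(L[:,1]<y0+.02)]; 
    if len(q): print(round(y0,2),len(q),np.median(q[:,2]).round(4),q[:,2].std().round(4))
lip=S[(S[:,0]>-.026)&(S[:,0]<-.02)&(S[:,2]>.0)&(S[:,2]<.045)&(abs(S[:,1])<.09)]; print('lip',np.percentile(lip[:,2],[10,50,90]),len(lip))
sc=S[(abs(S[:,0])<.003)&(S[:,2]>.03)&(S[:,2]<.08)]; print('screen y ext',np.percentile(sc[:,1],[0.5,99.5]),'z max',np.percentile(sc[:,2],99.5))
# y centre from housing and base rectangles
c=np.array([.568425,-.233687]);b=np.array([.545162,-.238041]); ey=np.array([-np.sin(yaw),np.cos(yaw)])
print('yoff house',(c-foot)@ey,'base',(b-foot)@ey); ex=np.array([np.cos(yaw),np.sin(yaw)]); print('base x off',(b-foot)@ex)
np.save('scr.npy',np.array([*foot,yaw]))
```

```text
[ 0.     -0.0036 -0.0013] 2883 [ 0.50518967 -0.24020571] 9.993008784475874 0.0006959718823370965
[ 0.0001 -0.0004 -0.0014] 2884 [ 0.50518913 -0.24020581] 10.016804198016944 0.0006732322489304874
[ 0.0001 -0.0001 -0.0014] 2884 [ 0.50518913 -0.24020581] 10.019580798677845 0.0006728947833562344
[ 0.0001 -0.     -0.0014] 2884 [ 0.50518913 -0.24020581] 10.019904790322522 0.0006728902518530258
[ 0.0001 -0.     -0.0014] 2884 [ 0.50518913 -0.24020581] 10.019942595754182 0.0006728901976793314
[ 0.0001 -0.     -0.0014] 2884 [ 0.50518913 -0.24020581] 10.019947007135421 0.0006728901978199249
ledge n 550
-0.08 51 0.0164 0.0007
-0.06 53 0.0161 0.0008
-0.04 55 0.0162 0.0006
-0.02 60 0.0162 0.0007
0.0 64 0.0164 0.0006
0.02 65 0.0162 0.0008
0.04 71 0.0163 0.0007
0.06 74 0.0163 0.0006
lip [0.01053784 0.01959092 0.02626644] 1337
screen y ext [-0.10029198  0.09031638] z max 0.07610038235346694
yoff house -0.004583096311492716 base -0.004823132715350091
base x off 0.039739828423249204
```

```bash
cat >> h.py <<'E'
import os
if os.path.exists('scr.npy'):
    _s=np.load('scr.npy'); SY=_s[2]; SF=np.array([_s[0],_s[1],.036])-.0048*np.array([-np.sin(SY),np.cos(SY),0])
    SR=down(SY,np.radians(20)); 
    _F=R.from_euler('z',SY)*R.from_euler('y',np.radians(20))
    def scr(x,y,z): return SF+_F.apply(np.array([x,y,z])/1e3)
    def toscr(P): return _F.inv().apply(np.asarray(P)-SF)*1e3
E
python3 - <<'E'
from h import *
print(SF,np.degrees(SY)); t=scr(-12,0,16.3+60+112); print(t, scr(-4,0,128.3))
rel([.474,.235,.33],down(TY)); rel(t,SR)
print(SR.as_matrix())
E
```

```text
[ 0.50602429 -0.24493259  0.036     ] 10.019947007135421
[ 0.55834005 -0.23568913  0.21704836] [ 0.54553473 -0.23795165  0.15793064]
t 14.9 eef [0.474  0.2349 0.2617] w 0.0068 F [ 0.88 -0.25 -1.79]
LIN [ 0.0003 -0.0001 -0.0683] ROT [-0.05 -0.24 -0.03]
t 14.9 eef [0.474  0.2349 0.2617] w 0.0068 F [ 0.88 -0.25 -1.79]
LIN [-0.0447  0.4761  0.0441] ROT [  0.9  -20.22   5.43]
[[ 9.25359714e-01  1.73991019e-01 -3.36803392e-01]
 [ 1.63498077e-01 -9.84747239e-01 -5.95084333e-02]
 [-3.42020143e-01  1.17961196e-16 -9.39692621e-01]]
```

{"name": "jog_arm", "arguments": {
  "jaw": [1,1,1,1,1,1,1,1],
  "linear": [
    [0,0,-0.015],
    [0,0,-0.035],
    [0,0.01,-0.055],
    [-0.002,0.03,-0.065],
    [-0.005,0.055,-0.065],
    [-0.008,0.08,-0.065],
    [-0.01,0.105,-0.065],
    [-0.012,0.13,-0.065]
  ],
  "delta_rot": [
    [0,0,0],
    [0,0,0],
    [0,0,0],
    [0,0,0],
    [0,0,1],
    [0,0,2],
    [0,0,3],
    [0,0,4]
  ]
}}

```text
clock: 15.57
eef_pos: [0.496, 0.1049, 0.3239]
tool_rot: [0.995, 0.1, -0.0, 0.0]
ft_force: [0.2, -0.5, -2.1]
grip_width: 0.0063
```

{"name": "jog_arm", "arguments": {
  "jaw": [1,1,1,1,1,1,1,1],
  "linear": [
    [-0.002,0.025,0],
    [-0.004,0.05,0],
    [-0.006,0.075,0],
    [-0.008,0.1,0],
    [-0.01,0.125,0],
    [-0.012,0.15,0],
    [-0.014,0.175,0],
    [-0.015,0.2,0]
  ],
  "delta_rot": [
    [0,0,1],
    [0,-1,1.4],
    [0,-3,1.4],
    [0,-5,1.4],
    [0,-7,1.4],
    [0,-9,1.4],
    [0,-10,1.4],
    [0,-11,1.4]
  ]
}}

```text
clock: 16.23
eef_pos: [0.5215, -0.0943, 0.3236]
tool_rot: [0.991, 0.088, -0.096, 0.009]
ft_force: [0.8, 0.0, -3.6]
grip_width: 0.0062
```

Run:
```python
from h import *
t=scr(-12,0,16.3+90+112); rel(t,SR); snap('wrist','w15')
```

```text
t 16.23 eef [ 0.5215 -0.0943  0.3236] w 0.0062 F [ 0.77  0.02 -3.63]
LIN [0.0365 0.1456 0.0729] ROT [ 0.12 -8.89  0.06]
```

View pics/w15.png

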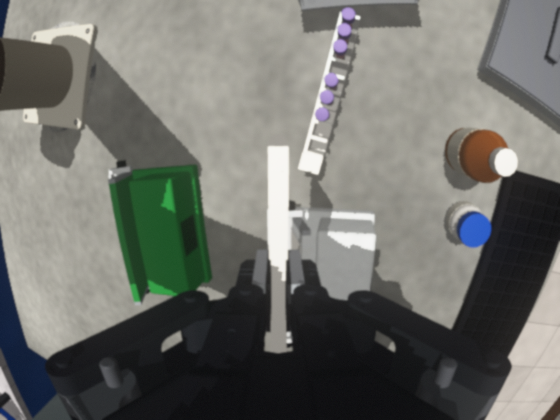

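{"name": "jog_arm", "arguments": {
  "jaw": [1,1,1,1,1,1,1,1],
  "linear": [
    [0.006,0.025,0],
    [0.012,0.05,0],
    [0.018,0.075,0.002],
    [0.024,0.1,0.01],
    [0.03,0.12,0.03],
    [0.034,0.135,0.05],
    [0.036,0.145,0.065],
    [0.0365,0.1456,0.073]
  ],
  "delta_rot": [
    [0,-2,0],
    [0,-4,0],
    [0,-6,0],
    [0,-8,0],
    [0.1,-8.9,0],
    [0.1,-8.9,0],
    [0.1,-8.9,0],
    [0.1,-8.9,0]
  ]
}}

```text
clock: 16.95
eef_pos: [0.5681, -0.2347, 0.2416]
tool_rot: [0.981, 0.085, -0.174, 0.015]
ft_force: [-0.3, 0.0, -3.1]
grip_width: 0.0064
```

Run:
```python
from h import *
t=scr(-12,0,16.3+90+112); rel(t,SR); print(toscr(bot.get_obs()['eef_pos'])); snap('wrist','w16'); snap('scene','s4')
```

```text
t 16.95 eef [ 0.5681 -0.2347  0.2416] w 0.0064 F [-0.34  0.   -3.08]
LIN [-0.0008 -0.0007 -0.0036] ROT [-0.09  0.13 -0.06]
[-11.16599281  -0.73171287 214.67807648]
```

View pics/w16.png

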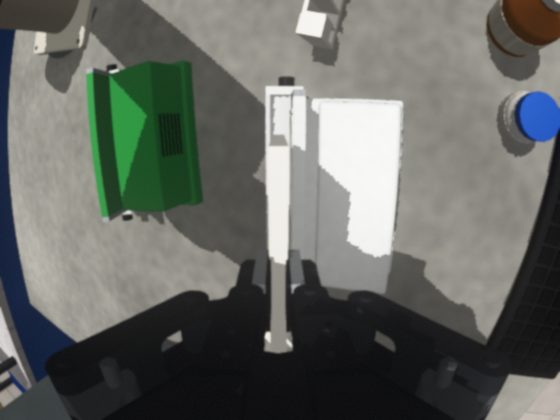

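View pics/s4.png

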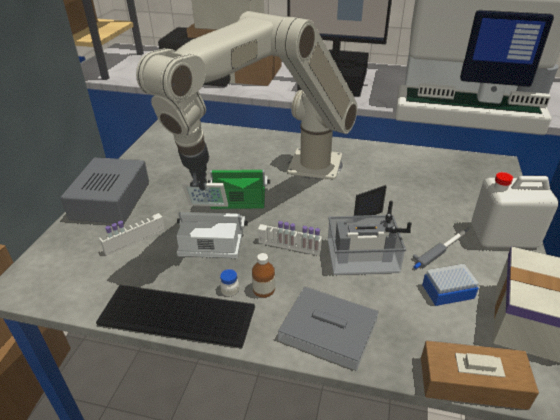

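Run:
```python
from cloud import *
P,Z=cloud('w16'); P=P-np.array([0,0,.0019]); S=toscr(P.reshape(-1,3)).reshape(420,560,3)
E=toscr(bot.get_obs()['eef_pos']); print('tcp',E)
# screen visible part at far y end: (297..315,100..250)
k=S[(abs(S[...,0])<6)&(S[...,2]>25)&(S[...,2]<70)&(abs(S[...,1])<88)]; print('screen',len(k),np.median(k[:,0]),k[:,0].std()); A=np.c_[np.ones(len(k)),k[:,1],k[:,2]]; print(np.linalg.lstsq(A,k[:,0],rcond=None)[0])
L=S[(S[...,0]>-17)&(S[...,0]<-4)&(S[...,2]>5)&(S[...,2]<28)&(abs(S[...,1])<95)]; print('ledge',len(L),np.median(L[:,2]),L[:,2].std(), np.median(L[:,1]))
lp=S[(S[...,0]>-30)&(S[...,0]<-12)&(S[...,2]>18)&(S[...,2]<40)&(abs(S[...,1])<100)]; print('lip top',len(lp),np.percentile(lp,[5,50,95],axis=0))
for u,v in [(274,160),(280,200),(278,240),(285,180),(268,115),(279,110),(297,120),(305,120)]: print(u,v,S[v,u].round(1))
c=S[(S[...,2]>185)&(S[...,2]<215)&(abs(S[...,0]+11)<15)]; print('cass top',np.percentile(c,[1,5,50,95,99],axis=0).round(1))
crop('w16',250,70,340,290,2.7,'w16c')
```

```text
tcp [-11.72930171   1.00573597 215.85620964]
screen 332 -0.4078365907325774 0.34922512973958386
[-0.72531862  0.00303896  0.00757035]
ledge 513 16.064721752794785 0.7512336310427385 75.78292717267543
lip top 496 [[-23.28887729 -43.64251802  21.70775005]
 [-21.83778214  55.24709023  25.85547932]
 [-16.08734096  97.29772171  27.12315166]]
274 160 [-12.5  53.2 213.1]
280 200 [-10.2  37.2 213.8]
278 240 [-11.   19.9 213.4]
285 180 [ -8.2  45.2 213.4]
268 115 [-20.8  74.6  26.6]
279 110 [-10.3  79.8  16.4]
297 120 [ 4.  69.6 76.5]
305 120 [10.5 69.7 76.1]
cass top [[-24.2 -39.3 201. ]
 [-17.  -32.4 206.8]
 [-11.   16.2 212.8]
 [ -4.7  55.9 213.9]
 [  2.3  58.7 214.5]]
```

View pics/w16c.png

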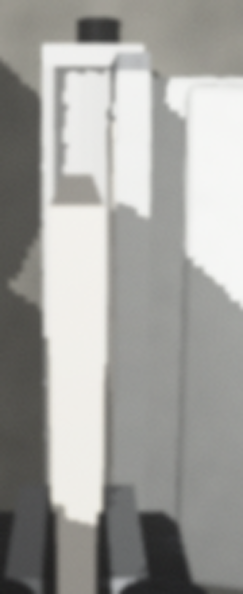

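{"name": "jog_arm", "arguments": {
  "jaw": [1,1,1,1,1,1,1,1],
  "linear": [
    [0,0,0.008],
    [0,0,0.02],
    [0,0,0.032],
    [0,0,0.044],
    [0,0,0.055],
    [0,0,0.064],
    [0,0,0.07],
    [0,0,0.072]
  ],
  "delta_rot": [
    [0,0,0],
    [0,0,0],
    [0,0,0],
    [0,0,0],
    [0,0,0],
    [0,0,0],
    [0,0,0],
    [0,0,0]
  ]
}}

```text
clock: 17.72
eef_pos: [0.5442, -0.2365, 0.1782]
tool_rot: [0.981, 0.087, -0.172, 0.015]
ft_force: [0.7, 0.2, -1.8]
grip_width: 0.0062
```

```bash
cat > sv.py <<'E'
from h import *
o=bot.get_obs(); print('t',o['clock'],'tcp scr',toscr(o['eef_pos']).round(2),'foot z',round(toscr(o['eef_pos'])[2]-112.3,2),'Fscr',_F.inv().apply(o['ft_force']).round(2),'w',o['grip_width'].round(4)) if 0 else None
import h
F=h._F.inv().apply(o['ft_force']); E=toscr(o['eef_pos']); print('t',round(o['clock'],2),'tcp',E.round(2),'foot z',round(E[2]-112.3,2),'F',F.round(2),'w',round(o['grip_width'],4))
print('rot err',np.degrees((R.from_quat(o['tool_rot']).inv()*SR).as_rotvec()).round(2))
E
python3 sv.py
```

```text
t 17.72 tcp [-11.95   1.62 146.93] foot z 34.63 F [ 1.25  0.04 -1.45] w 0.0062
rot err [ 0.04 -0.08  0.08]
```

{"name": "jog_arm", "arguments": {
  "jaw": [1,1,1,1,1,1,1,1],
  "linear": [
    [0,0.001,0.002],
    [0,0.0015,0.004],
    [0,0.0015,0.006],
    [0,0.0015,0.008],
    [0,0.0015,0.01],
    [0,0.0015,0.012],
    [0,0.0015,0.012],
    [0,0.0015,0.012]
  ],
  "delta_rot": [
    [0,0,0],
    [0,0,0],
    [0,0,0],
    [0,0,0],
    [0,0,0],
    [0,0,0],
    [0,0,0],
    [0,0,0]
  ]
}}

```text
clock: 18.38
eef_pos: [0.5405, -0.2392, 0.1669]
tool_rot: [0.981, 0.086, -0.172, 0.015]
ft_force: [1.0, 0.4, -3.0]
grip_width: 0.0062
```

```bash
python3 sv.py
```

```text
t 18.38 tcp [-11.97  -0.39 134.94] foot z 22.64 F [ 1.95  0.2  -2.43] w 0.0062
rot err [ 0.04 -0.08  0.05]
```

Six more mm to the ledge; go in 0.8 mm steps.

{"name": "jog_arm", "arguments": {
  "jaw": [1,1,1,1,1,1,1,1],
  "linear": [
    [0,0,0.001],
    [0,0,0.002],
    [0,0,0.003],
    [0,0,0.004],
    [0,0,0.005],
    [0,0,0.0055],
    [0,0,0.006],
    [0,0,0.006]
  ],
  "delta_rot": [
    [0,0,0],
    [0,0,0],
    [0,0,0],
    [0,0,0],
    [0,0,0],
    [0,0,0],
    [0,0,0],
    [0,0,0]
  ]
}}

```text
clock: 19.05
eef_pos: [0.5385, -0.2396, 0.1613]
tool_rot: [0.981, 0.086, -0.172, 0.015]
ft_force: [-0.1, 0.5, -3.1]
grip_width: 0.0064
```

```bash
python3 sv.py
```

```text
t 19.05 tcp [-11.94  -0.42 128.96] foot z 16.66 F [ 1.04  0.5  -2.9 ] w 0.0064
rot err [ 0.05 -0.09  0.05]
```

{"name": "jog_arm", "arguments": {
  "jaw": [1,1,1,1,1,1,1,1],
  "linear": [
    [0,0,0.0002],
    [0,0,0.0004],
    [0,0,0.0006],
    [0,0,0.0008],
    [0,0,0.001],
    [0,0,0.0012],
    [0,0,0.0012],
    [0,0,0.0012]
  ],
  "delta_rot": [
    [0,0,0],
    [0,0,0],
    [0,0,0],
    [0,0,0],
    [0,0,0],
    [0,0,0],
    [0,0,0],
    [0,0,0]
  ]
}}

```text
clock: 19.72
eef_pos: [0.5382, -0.2397, 0.1603]
tool_rot: [0.981, 0.087, -0.172, 0.016]
ft_force: [0.6, 0.2, -1.9]
grip_width: 0.0065
```

```bash
python3 sv.py
```

```text
t 19.72 tcp [-11.86  -0.4  128.01] foot z 15.71 F [ 1.19  0.07 -1.56] w 0.0065
rot err [ 0.06 -0.11  0.05]
```

{"name": "jog_arm", "arguments": {
  "jaw": [1,1,1,1,1,1,1,1],
  "linear": [
    [0,0,0.0002],
    [0,0,0.0004],
    [0,0,0.0006],
    [0,0,0.0008],
    [0,0,0.001],
    [0,0,0.001],
    [0,0,0.001],
    [0,0,0.001]
  ],
  "delta_rot": [
    [0,0,0],
    [0,0,0],
    [0,0,0],
    [0,0,0],
    [0,0,0],
    [0,0,0],
    [0,0,0],
    [0,0,0]
  ]
}}

```text
clock: 20.38
eef_pos: [0.5384, -0.2396, 0.1602]
tool_rot: [0.981, 0.087, -0.171, 0.016]
ft_force: [1.7, 2.5, 5.2]
grip_width: 0.0059
```

```bash
python3 sv.py;python3 - <<'E'
from cloud import *
P0=bot.get_obs(); snap('wrist','w17'); P,Z=cloud('w17'); P=P-np.array([0,0,.0019]); S=toscr(P.reshape(-1,3)).reshape(420,560,3)
c=S[(S[...,2]>115)&(S[...,2]<140)&(abs(S[...,0]+11)<15)]; print('cass top',np.percentile(c,[1,5,50,95,99],axis=0).round(1))
crop('w17',250,70,340,290,2.7,'w17c')
E
```

```text
t 20.38 tcp [-11.69  -0.4  127.94] foot z 15.64 F [0.25 2.13 5.6 ] w 0.0059
rot err [ 0.09 -0.2   0.05]
cass top [[-25.  -38.5 117. ]
 [-20.8 -30.6 121.9]
 [-11.5  11.4 126.2]
 [ -0.5  54.7 136. ]
 [  3.   58.7 139.2]]
```

View pics/w17c.png

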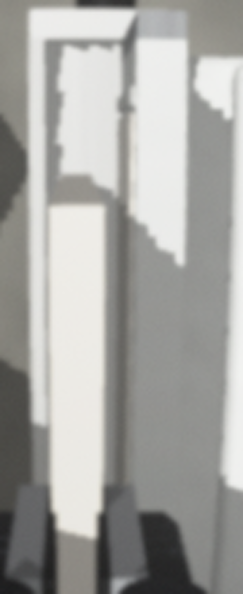

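{"name": "jog_arm", "arguments": {
  "jaw": [1,1,1,1,1,1,1,1],
  "linear": [
    [0,0,0],
    [0,0,-0.0005],
    [0.001,0,-0.0007],
    [0.002,0,-0.0007],
    [0.003,0,-0.0007],
    [0.0045,0,-0.0007],
    [0.006,0,-0.0007],
    [0.0065,0,-0.0007]
  ],
  "delta_rot": [
    [0,0,0],
    [0,0,0],
    [0,0,0],
    [0,0,0],
    [0,0,0],
    [0,0,0],
    [0,0,0],
    [0,0,0]
  ]
}}

```text
clock: 21.1
eef_pos: [0.5433, -0.2393, 0.1585]
tool_rot: [0.981, 0.086, -0.173, 0.016]
ft_force: [-0.5, 0.4, 8.0]
grip_width: 0.0064
```

```bash
python3 sv.py
```

```text
t 21.1 tcp [ -6.46  -0.91 127.98] foot z 15.68 F [-3.19  0.49  7.4 ] w 0.0064
rot err [0.13 0.03 0.03]
```

{"name": "jog_arm", "arguments": {
  "jaw": [1,1,1,1,1,1,1,1],
  "linear": [
    [0,0,-0.0005],
    [0.0003,0,-0.0005],
    [0.0007,0,-0.0005],
    [0.001,0,-0.0005],
    [0.0014,0,-0.0005],
    [0.0018,0,-0.0005],
    [0.002,0,-0.0005],
    [0.002,0,-0.0005]
  ],
  "delta_rot": [
    [0,0,0],
    [0,0,0],
    [0,0,0],
    [0,0,0],
    [0,0,0],
    [0,0,0],
    [0,0,0],
    [0,0,0]
  ]
}}

```text
clock: 21.77
eef_pos: [0.5461, -0.2384, 0.1574]
tool_rot: [0.981, 0.086, -0.172, 0.016]
ft_force: [-1.3, -0.9, 3.4]
grip_width: 0.0066
```

```bash
python3 sv.py
```

```text
t 21.77 tcp [ -3.32  -0.52 127.97] foot z 15.67 F [-2.53 -0.64  2.7 ] w 0.0066
rot err [ 0.06 -0.09  0.04]
```

{"name": "jog_arm", "arguments": {
  "jaw": [1,1,1,1,1,1,1,1],
  "linear": [
    [0.0002,0,-0.0003],
    [0.0004,0,-0.0003],
    [0.0006,0,-0.0003],
    [0.0008,0,-0.0003],
    [0.001,0,-0.0003],
    [0.001,0,-0.0003],
    [0.001,0,-0.0003],
    [0.001,0,-0.0003]
  ],
  "delta_rot": [
    [0,0,0],
    [0,0,0],
    [0,0,0],
    [0,0,0],
    [0,0,0],
    [0,0,0],
    [0,0,0],
    [0,0,0]
  ]
}}

```text
clock: 22.43
eef_pos: [0.5463, -0.2383, 0.1574]
tool_rot: [0.981, 0.086, -0.173, 0.015]
ft_force: [-4.8, -1.4, 1.6]
grip_width: 0.0063
```

```bash
python3 sv.py;python3 - <<'E'
from cloud import *
snap('wrist','w18'); snap('scene','s5'); crop('w18',250,70,340,290,2.7,'w18c'); crop('s5',160,160,260,260,6,'s5c')
E
```

```text
t 22.43 tcp [ -3.19  -0.49 127.99] foot z 15.69 F [-5.21 -0.55 -0.22] w 0.0063
rot err [0.04 0.02 0.04]
```

View pics/w18c.png

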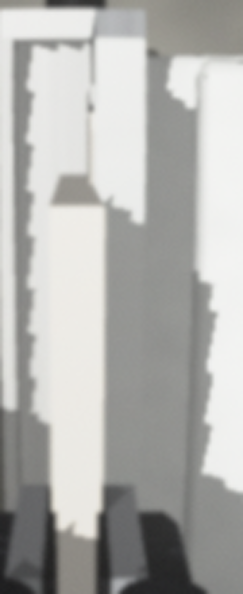

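View pics/s5c.png

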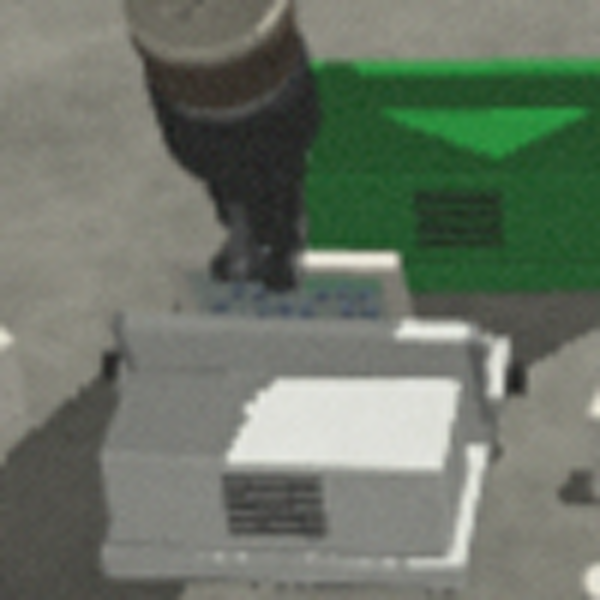

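{"name": "jog_arm", "arguments": {
  "jaw": [0.95,0.92,0.9,0.88,0.86,0.84,0.8,0.75],
  "linear": [
    [0,0,0],
    [0,0,0],
    [0,0,0],
    [0,0,0],
    [0,0,0],
    [0,0,0],
    [0,0,0],
    [0,0,0]
  ],
  "delta_rot": [
    [0,0,0],
    [0,0,0],
    [0,0,0],
    [0,0,0],
    [0,0,0],
    [0,0,0],
    [0,0,0],
    [0,0,0]
  ]
}}

```text
clock: 23.2
eef_pos: [0.5475, -0.2379, 0.1574]
tool_rot: [0.981, 0.087, -0.172, 0.015]
ft_force: [0.2, -0.0, -0.7]
grip_width: 0.0215
```

```bash
python3 sv.py;python3 - <<'E'
from cloud import *
snap('wrist','w19'); crop('w19',240,70,340,310,2.5,'w19c')
E
```

```text
t 23.2 tcp [ -1.99  -0.25 128.52] foot z 16.22 F [ 0.45 -0.04 -0.61] w 0.0215
rot err [ 0.06 -0.14  0.06]
```

View pics/w19c.png

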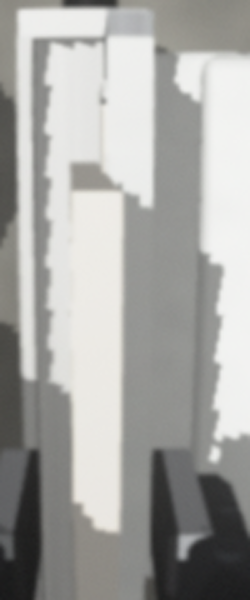

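{"name": "jog_arm", "arguments": {
  "jaw": [0.7,0.7,0.7,0.7,0.7,0.7,0.7,0.7],
  "linear": [
    [0,0,0],
    [0,0,0],
    [0,0,-0.003],
    [0,0,-0.008],
    [0,0,-0.016],
    [0,0,-0.026],
    [0,0,-0.04],
    [0,0,-0.06]
  ],
  "delta_rot": [
    [0,0,0],
    [0,0,0],
    [0,0,0],
    [0,0,0],
    [0,0,0],
    [0,0,0],
    [0,0,0],
    [0,0,0]
  ]
}}

```text
clock: 23.92
eef_pos: [0.5669, -0.2343, 0.2142]
tool_rot: [0.981, 0.086, -0.173, 0.015]
ft_force: [1.2, -1.5, 0.6]
grip_width: 0.026
```

{"name": "jog_arm", "arguments": {
  "jaw": [0.7,0.7,0.7,0.7,0.7,0.7,0.7,0.7],
  "linear": [
    [0,0,-0.02],
    [0,0,-0.04],
    [0,0,-0.06],
    [0,0,-0.08],
    [0,0,-0.1],
    [0,0,-0.1],
    [0,0,-0.1],
    [0,0,-0.1]
  ],
  "delta_rot": [
    [0,0,0],
    [0,0,0],
    [0,0,0],
    [0,0,0],
    [0,0,0],
    [0,0,0],
    [0,0,0],
    [0,0,0]
  ]
}}

```text
clock: 24.58
eef_pos: [0.5957, -0.2272, 0.3039]
tool_rot: [0.981, 0.087, -0.171, 0.016]
ft_force: [-0.2, -0.1, -0.3]
grip_width: 0.0257
```

```bash
python3 sv.py;python3 - <<'E'
from cloud import *
snap('wrist','w20'); snap('scene','s6'); snap('top','t6'); 
P,Z=cloud('w20'); P=P-np.array([0,0,.0019]); S=toscr(P.reshape(-1,3)).reshape(420,560,3)
c=S[(S[...,2]>110)&(S[...,2]<140)&(abs(S[...,0]+4)<25)]; print('cass top',len(c),np.percentile(c,[1,5,25,50,75,95,99],axis=0).round(1))
t=c[(c[:,2]>122)]; A=np.c_[np.ones(len(t)),t[:,1]]; print('x vs y',np.linalg.lstsq(A,t[:,0],rcond=None)[0],'z vs y',np.linalg.lstsq(A,t[:,2],rcond=None)[0])
E
```

```text
t 24.58 tcp [ -5.75   1.84 282.96] foot z 170.66 F [-0.1 -0.1 -0.4] w 0.0257
rot err [ 0.15 -0.24  0.07]
cass top 1171 [[ -5.7 -59.1 124.2]
 [ -5.7 -53.7 125. ]
 [ -4.  -27.4 125.7]
 [ -2.1   3.3 126.2]
 [ -0.   32.4 126.6]
 [  1.6  54.6 127.3]
 [  2.   58.5 127.8]]
x vs y [-2.01843102 -0.00279719] z vs y [ 1.26161784e+02 -1.08031484e-03]
```

View pics/w20.png

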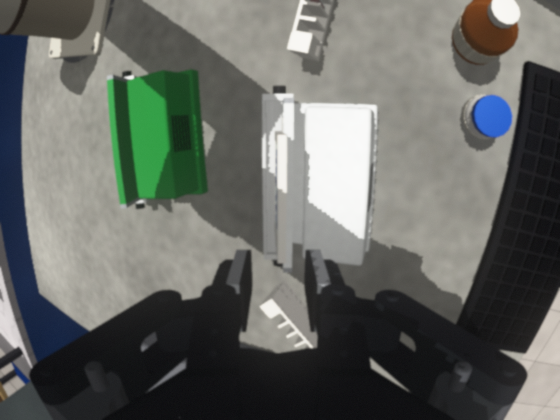

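View pics/s6.png

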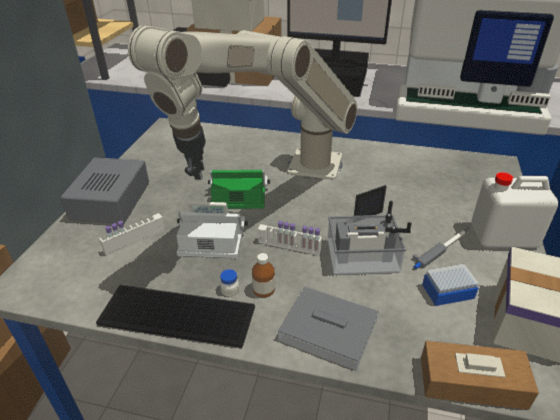

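View pics/t6.png

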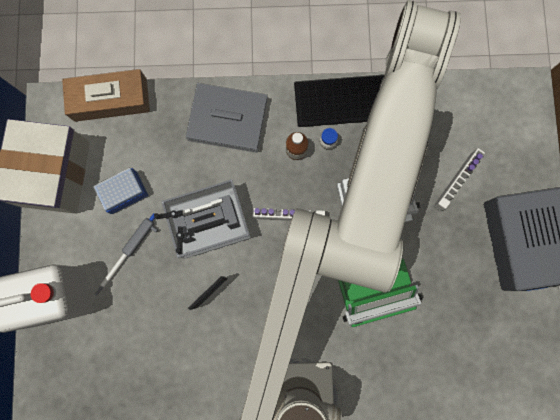

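Run:
```python
from cloud import *
P,Z=cloud('w20'); P=P-np.array([0,0,.0019]); S=toscr(P.reshape(-1,3)).reshape(420,560,3)
k=S[(abs(S[...,1])<58)&(S[...,0]<-4.5)&(S[...,0]>-19)&(S[...,2]>18)&(S[...,2]<122)]
print(len(k))
for z in range(18,122,12):
    q=k[(k[:,2]>=z)&(k[:,2]<z+12)]; print(z,len(q),np.percentile(q[:,0],[10,50,90]).round(1) if len(q)>3 else '')
k=S[(abs(S[...,1])<88)&(abs(S[...,1])>62)&(abs(S[...,0])<6)&(S[...,2]>25)&(S[...,2]<72)]; print('screen',len(k),np.median(k[:,0]) if len(k) else '')
k=S[(abs(S[...,1])<88)&(abs(S[...,1])>62)&(S[...,2]>72)&(S[...,2]<79)]; print('screen top',len(k),np.percentile(k,[2,50,98],axis=0))
```

```text
333
18 103 [-16.1  -9.1  -9. ]
30 44 [-9.  -7.8 -7.8]
42 49 [-7.8 -7.8 -7.8]
54 4 [-7.7 -7.7 -7.7]
66 79 [-7.7 -6.6 -6.6]
78 32 [-7.6 -6.6 -6.6]
90 5 [-6.6 -6.5 -6.5]
102 17 [-6.6 -6.6 -6.5]
114 0 
screen 18 -0.5305692057921632
screen top 1479 [[  1.35361894 -86.23253958  72.22837126]
 [ 71.60749908  66.29351982  75.35424976]
 [286.79218821  86.47961153  78.88965555]]
```

Run:
```python
from h import *
crop('t6',145,170,260,265,6,'t6c')
```

```text
(no output)
```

View pics/t6c.png

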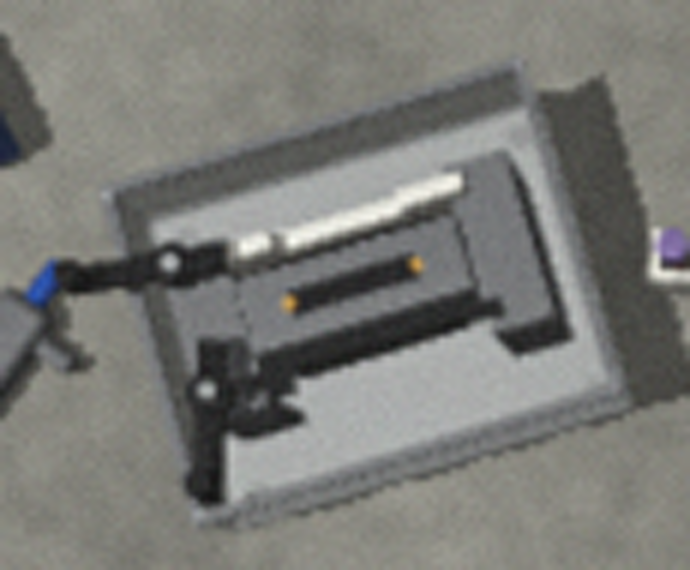

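The dam is still in slot a with its clamp shut, slot b is empty, and the other things on the bench have not moved. Handing in.

```bash
python3 -c "
from workcell import bot
print(bot.job_done())"
```

```text
the job is handed in; nothing more can be done
None
```

The cassette is on the viewer ledge, let go and leaning against the screen. The job was handed in at about 25 s on the clock; no verdict was reported.

**What I did**
- **Choice:** The cassette was the plain white plate with glass, in slot b. The notched dam was in slot a.
- **Clamp:** I swung clamp b back to about 1.35 rad.
- **Lift:** I drew the cassette up about 35 mm by its top edge. It was still held by the gasket there, so I took a deeper grip and lifted it straight out. Pull forces were about 13 N or less and side forces about 9 N or less.
- **Placing:** I measured the ledge at about 16 mm up the slope. The cassette touched down with about 8 N, was slid to the screen until contact (about 5 N), and was then released.

**Last checks**
- **Position:** It is centred to about 1 mm, square to the screen to about 0.003 rad, and the top edge is 126 mm up the slope, as expected.
- **Lean:** The foot stands about 1 mm further from the screen than ideal, so the cassette tips about 0.03 rad more than the screen. The limit is 0.08 rad.
- **Rest of the bench:** The dam is in place with its clamp shut. The bystanders look unmoved in the last pictures, by eye only, and part of the viewer area was hidden by the arm in the top view. The arm is clear of everything.
- **A disagreement:** The viewer's base edges came out about 10 mm off from where the given screen origin puts them. I relied on the measured screen and ledge surfaces instead, and the contacts agreed with those.

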